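Put the packing-station tools back in their matching rests

ROBOT

A 6-joint arm with a two-finger parallel gripper is mounted at the origin on the work surface; the furniture and walls round the work are solid. World frame = base frame: x ahead of the robot, y to its left, z up, the work surface at z = 0. Lengths are in m, angles in rad, forces in N, time in s.
With the tool pointing down it reaches from about 0.35 to 0.85 m from the base axis. Payload 8.1 kg.
Tool frame: the origin (TCP) lies on the centre line of the jaws, within the pads' length; the fingertips stand 22 mm ahead of it and the grasp point (between the pads) lies 3 mm ahead of it; z points along the fingers, x is the direction in which the jaws open and shut, and the axes are right-handed (so a half turn about z gives the same grasp; the last joint's range is limited). The gripper opens to 93 mm and grips with 3 to 60 N. Pads are 15 mm wide; open, the fingers measure 128 mm over their backs; the gripper's body (75 mm by 188 mm) begins 65 mm behind the grasp point.
Start: joints at [-1.202, 0.13, 1.488, -0, 1.523, -0.085], TCP at [0.263, -0.539, 0.241] pointing down, gripper open.
Joint ranges: [-2.96, 2.96], [-0.89, 2.26], [0.02, 2.5], [-1.34, 4.48], [0, 2.73], [-2.66, 2.66]. Speed limits (rad/s): [2.39, 2.39, 2.79, 3.14, 3.14, 3.14].

INTERFACE

Orientations are given as [roll, pitch, yaw] about the fixed x, y, z axes, in that order (R = Rz(yaw) Ry(pitch) Rx(roll)).
In Python, from rig import manip, capture gives the robot as it stands. The module is installed in compiled form; this text tells all that it offers.
- The arm moves only by the tool servo_tool, never from a script. Its argument "targets" is one flat list of numbers, 5 for each row, row after row: the shift along the tool's x, y, z in mm, then the turn about the tool's z in rad, then the finger opening in mm, from 0 to 93. In form: [tx, ty, tz, yaw, fingers, tx, ty, tz, yaw, fingers, ...]. A call has exactly 5 rows; each row shifts and turns the pose as measured when the row begins, along the tool's axes as they then stand; what a row does not reach is not made up. A row lasts 1/12 s, in which the tool goes at most 41.7 mm and 7.16 degrees, less where a joint would pass 70% of its speed; a pose out of reach is approached as far as the arm can. A call is refused whole if a number of a shift passes 41.7 or a number of a turn 0.125, either way. A call with a gripper value outside its range is refused whole. The fingers move at their own pace and stop on an object; "grip_force" is the grip in N (left out, the last holds). Time passes only in rows, so rows that do not move let the fingers close, or fill a call up. It gives the time, the measured TCP pose, the force and the opening at its end, in the units of the state.
- manip.state(): the state, without advancing time (a new reading comes with each control period).
- capture(name): name is "scene" or "side" or "wrist"; returns a dict with "frame" (480x640x3 uint8, red, green, blue), "fx", "fy", "cx", "cy" (pixels), "rvec" (rotation vector, rad) and "tvec" (3), from world to camera coordinates, as OpenCV has them; the wrist camera has in their place "T_tool_cam" (4x4, takes a point from camera to tool coordinates, whose origin is the TCP and whose axes are the tool frame's). Camera axes: x right, y down, z forward; pixel columns grow to the right and rows downward; lengths in m; the calibration is good to about 2 mm. A picture is of the moment at which its call begins: read the wrist's pose just before it. There is no depth.
- manip.job_done(): hands the job in, once; it reports no verdict.
The state is a dict: "t": time; "joint_pos": joint angles; "qd": joint speeds; "joint_efforts": joint torques, N m; "tcp_pos": TCP position; "eef_rot": TCP orientation; "force": force on the tool from outside, world axes, zero at the start; "torque": the same for the moment, N m; "grip_width": finger opening in m.
Only numpy, scipy, OpenCV 4.12 (cv2) and the standard library are available. Lean on these libraries where they do the work, as an engineer would, in place of code of your own. Each camera call takes 0.05 s, during which the arm holds its last target.

TASK

Tidy the packing station: put the kitchen timer, the label marker, the six-sided cup and the dough scraper back, each flat and upright inside the rim of the grey rest that matches its shape (timer in the round one, cup in the six-sided one, marker in the long one, scraper in the wide one with its handle out over the tongue). Leave the two blue cups where they stand.

Things in the scene. Friction and masses are not known exactly. Their poses are not given: they have to be found in the camera images.
- timer_mid (a point): White wind-up kitchen timer, round, 64 mm across and 38 mm high, standing upright. This point is its centre, half-way up (19 mm above its underside). A grip bar crosses its top: 8 mm thick (along the timer's x), 50 mm long (along its y), the top 10 mm of its height; take it by that bar from above. z up. The dial does not turn.
- marker_mid (a point): Label marker, black with a red cap, lying flat: 134 mm long (along its y), 15 mm wide (along its x) and 15 mm high; it does not roll. This point is its middle, 7.5 mm above its underside.
- hex_cup_mid (a point): Small cream six-sided cup with a dark rim line, open side up, 34 mm high, 41 mm between the flats that face its own +x and -x at the rim (44 mm along its y), tapering to about 36 mm at the foot. This point is on its axis, half-way up (17 mm above its underside). z up.
- scraper_grip (a point): Dough scraper lying flat: thin beige blade, 86 x 110 mm and 2 mm thick, with a green handle 60 mm long, 26 mm wide (along y) and 16 mm high. This point is in the handle, 8 mm above the underside, 24 mm from the handle's end; x points along the handle away from the blade, y across the handle, z up. The blade begins 26 mm behind this point (towards -x) and ends 112 mm behind it.
- timer_rest: Round grey rest for the timer, fixed: 92 mm across, inner width 84 mm. Origin at the centre of its underside; the inner floor is 4 mm above it, the rim 9 mm above it.
- cup_rest: Six-sided grey rest for the cup, fixed: 68 mm across its flats, inner width 60 mm. Origin at the centre of its underside; inner floor 4 mm above it, rim 9 mm. The cup may have any yaw in it.
- marker_rest: Long grey rest for the marker, fixed: 41 mm wide (along its x) by 160 mm long (along its y), inner 33 x 152 mm, with walls round both ends and open sides along the middle 96 mm for the fingers. Origin at the centre of its underside; inner floor 4 mm above it, walls 9 mm. The marker lies along its y, cap to either end.
- scraper_rest: Wide grey rest for the scraper, fixed: a rimmed tray for the blade, inner 104 mm (along x, from -77 to +27 mm) by 128 mm (along y), with a 44 mm wide flat tongue under the handle out to x = +72 mm; no rim across the handle (the front lips start 46 mm to either side). Origin on its underside; inner floor 4 mm above it, rim 9 mm. A seated scraper has its handle along the rest's +x, on its middle line, with the scraper's grip point 44 mm from this origin along +x.
- blue_cup_a: Low fluted blue cup, 40 mm across, 35 mm high, loose; leave it alone. Origin at the centre of its underside.
- blue_cup_b: A second cup like blue_cup_a; leave it alone.
Not all that is in view belongs to the job. Leave any green look-alike of the part that bears marker_mid alone.

How it is judged:
By the outcome, as a careful person would: the job done as asked, in the order asked, and still so for the second after the job is handed in, with the robot touching nothing.
It also fails if it takes over 96 s, if anything falls off the work surface, if the arm or the gripper's body presses on something with over 40 N, if the wrist force passes 120 N, or if a joint passes its speed limit or range.

## Working session

There is one attempt and no reset: what is moved stays moved. The work goes in short steps, Python scripts to look and compute and a tool call to move; the robot and the scene stay as the last step left them, time stands still between calls to the robot, and variables do not carry over. Pictures are saved under pics/ and viewed, and the job is handed in when it is done.

Besides the shell and the picture viewer there is one more tool, called after "Request:" as name(argument=value, ...), one argument or row to a line, values as JSON. servo_tool: Moves the arm, as the interface text tells. Its arguments: {"type":"object","properties":{"targets":{"type":"array","items":{"type":"number"}},"grip_force":{"type":"number"}},"required":["targets"]}

```bash
ls; mkdir -p pics
python3 - <<'E'
from rig import manip, capture
import cv2
print(manip.state())
for n in ["scene","side","wrist"]:
    s=manip.state()
    c=capture(n)
    cv2.imwrite(f"pics/{n}0.png",c["frame"][:,:,::-1])
    print(n,{k:v for k,v in c.items() if k!="frame"})
E
```

```text
pics
{'t': 0.0, 'joint_pos': array([-1.20239528e+00,  1.31118390e-01,  1.48924236e+00, -3.43906631e-05,
        1.52300709e+00, -8.53821127e-02]), 'qd': array([-4.70689941e-04,  4.62655010e-05, -2.44868601e-03,  1.67246755e-04,
        5.69453640e-04, -1.26304661e-03]), 'joint_efforts': array([-2.16374312e-03, -5.59837747e+01, -4.91763496e+01,  7.65139866e-02,
        3.55193589e-02, -1.40059910e-04]), 'tcp_pos': array([ 0.26285361, -0.53878488,  0.23963324]), 'eef_rot': array([-3.14147549e+00,  1.77164435e-03, -1.11701139e+00]), 'force': array([-0.07369791,  0.15212277, -0.52466709]), 'torque': array([ 0.06724624,  0.04417463, -0.00869962]), 'grip_width': 0.09278879946040829}
scene {'fx': 605.3572632185562, 'fy': 605.3572632185562, 'cx': 321.24164876056875, 'cy': 238.73521292295786, 'rvec': array([ 0.91471324, -2.62968078,  0.93237448]), 'tvec': array([0.38874821, 0.2285249 , 1.05463338])}
side {'fx': 523.9549100845147, 'fy': 523.9549100845147, 'cx': 317.1694499122656, 'cy': 235.9913752372626, 'rvec': array([ 1.93249586,  0.07288821, -0.02299624]), 'tvec': array([-0.47650854,  0.05193143,  1.11854233])}
wrist {'fx': 402.6709161256844, 'fy': 402.6709161256844, 'cx': 321.28871274850235, 'cy': 237.95863600172262, 'T_tool_cam': array([[ 9.99999922e-01, -3.36988567e-04,  2.08336697e-04,
         1.91085971e-04],
       [ 2.59295918e-04,  9.54269238e-01,  2.98948414e-01,
        -8.40782596e-02],
       [-2.99551499e-04, -2.98948336e-01,  9.54269250e-01,
        -1.42815043e-01],
       [ 0.00000000e+00,  0.00000000e+00,  0.00000000e+00,
         1.00000000e+00]])}
```

View pics/scene0.png

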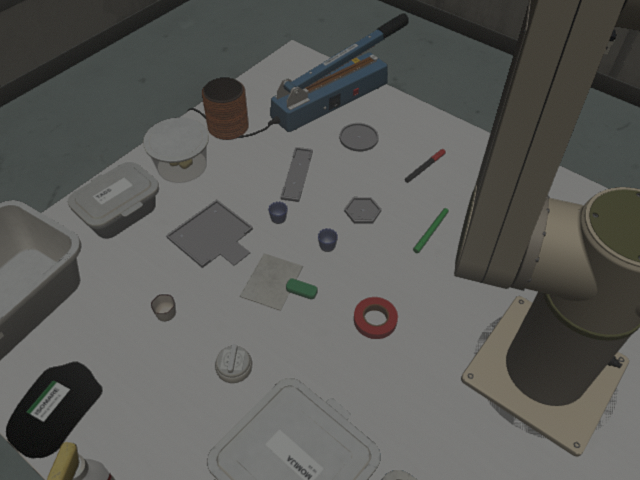

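View pics/side0.png

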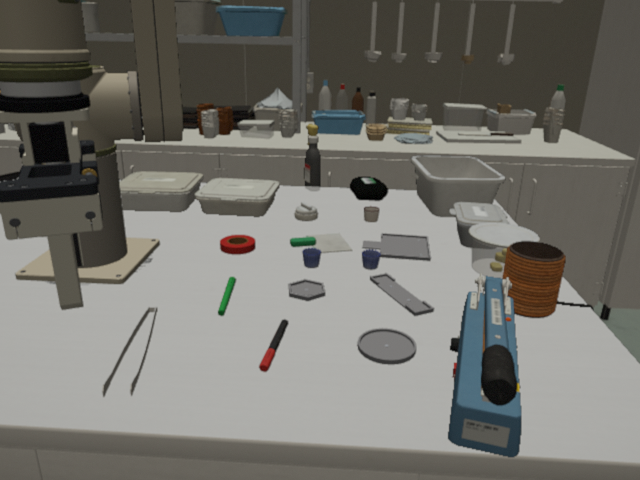

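View pics/wrist0.png

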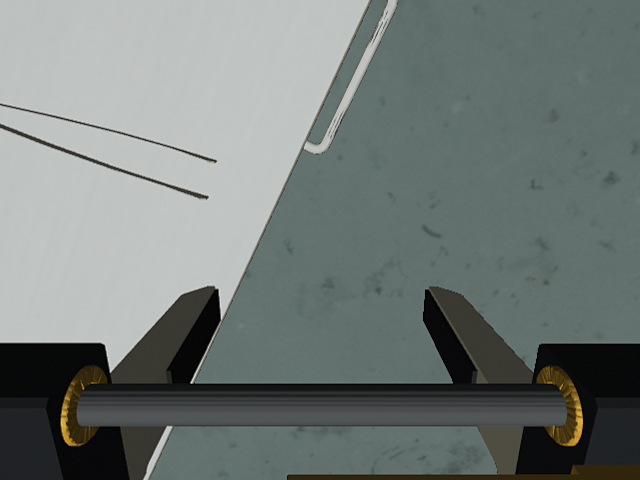

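The scene view shows:
- Parts: timer at (233,363), cream cup at (163,307), scraper at about (285,285), black and red marker at (425,166).
- Rests: round (359,137), hexagonal (363,210), long (297,174), wide (210,233).
- Leave alone: blue cups at (278,212) and (328,240). There are two pens: the green one at (431,230) is the look-alike, and the black one with the red cap at (425,166) fits the description.

```bash
cat > h.py <<'E'
import numpy as np, cv2
from rig import manip, capture
def cam(name):
    s=manip.state(); c=capture(name); K=np.array([[c["fx"],0,c["cx"]],[0,c["fy"],c["cy"]],[0,0,1]])
    if name=="wrist":
        T=c["T_tool_cam"]; R=rot(s["eef_rot"])
        Rwc=R@T[:3,:3]; o=s["tcp_pos"]+R@T[:3,3]
    else:
        Rcw=cv2.Rodrigues(c["rvec"])[0]; Rwc=Rcw.T; o=-Rwc@c["tvec"]
    return c["frame"],K,Rwc,o
def rot(e):
    r,p,y=e;c,s=np.cos,np.sin
    return np.array([[c(y),-s(y),0],[s(y),c(y),0],[0,0,1]])@np.array([[c(p),0,s(p)],[0,1,0],[-s(p),0,c(p)]])@np.array([[1,0,0],[0,c(r),-s(r)],[0,s(r),c(r)]])
def ray(C,uv,z):
    _,K,R,o=C
    uv=np.atleast_2d(np.array(uv,float))
    d=np.c_[uv,np.ones(len(uv))]@np.linalg.inv(K).T@R.T
    return (o+d*((z-o[2])/d[:,2])[:,None])
def proj(C,P):
    _,K,R,o=C; q=(np.atleast_2d(P)-o)@R; q=q@K.T; return q[:,:2]/q[:,2:]
def topdown(C,z,cx,cy,half,ppm=2.0):
    # rectify plane z: image with x up? cols=-y , rows=-x
    n=int(2*half*1000*ppm/1); 
    corners=np.array([[cx+half,cy+half,z],[cx+half,cy-half,z],[cx-half,cy-half,z],[cx-half,cy+half,z]])
    H=cv2.getPerspectiveTransform(proj(C,corners).astype(np.float32),np.float32([[0,0],[n,0],[n,n],[0,n]]))
    return cv2.warpPerspective(C[0],H,(n,n))
def blob(C,mask,z,box,minA=30):
    m=np.zeros_like(mask);x0,y0,x1,y1=box;m[y0:y1,x0:x1]=mask[y0:y1,x0:x1]
    cs,_=cv2.findContours(m,cv2.RETR_EXTERNAL,cv2.CHAIN_APPROX_NONE)
    c=max(cs,key=cv2.contourArea)
    return c[:,0,:].astype(float)
def rect(P):
    (c,s,a)=cv2.minAreaRect((P[:,:2]*1000).astype(np.float32)); return np.round(c,1),np.round(s,1),round(a,1)
def go(x,y,z,yaw):  # tool-frame delta from current
    s=manip.state(); R=rot(s["eef_rot"]); d=R.T@(np.array([x,y,z])/1000-s["tcp_pos"])*1000
    dy=(yaw-s["eef_rot"][2]+np.pi/2)%np.pi-np.pi/2
    print("tool shift",np.round(d,1),"worldyaw delta",round(dy,3),"(tool z turn = neg)", "t",round(s["t"],2))
E
python3 - <<'E'
from h import *
A=cam("scene");B=cam("side")
for n,C in (("A",A),("B",B)):
    print(n,C[3])
    for q in ([300,0,0],[500,200,0],[600,-200,0]): print(q, proj(C,np.array(q)/1000).round())
S=dict(timer=((233,363),38,(306,212)),cup=((163,307),34,(371,214)),handle=((302,288),16,(303,241)),marker=((425,166),10,(275,344)),trest=((359,137),9,(387,345)),crest=((363,210),9,(306,289)),mrest=((297,174),9,(400,292)),srest=((210,233),9,(404,245)),ba=((278,212),20,(371,259)),bb=((328,240),20,(312,257)),green=((431,230),8,(228,295)))
for k,(a,z,b) in S.items(): print(k,(ray(A,a,z/1e3)*1e3).round(),(ray(B,b,z/1e3)*1e3).round())
E
```

```text
A [0.018183   0.62734683 0.96005505]
[300, 0, 0] [[400. 281.]]
[500, 200, 0] [[253. 295.]]
[600, -200, 0] [[339. 157.]]
B [ 0.53084291 -0.99610767  0.45482912]
[300, 0, 0] [[233. 266.]]
[500, 200, 0] [[331. 236.]]
[600, -200, 0] [[381. 321.]]
timer [[417. 339.  38.]] [[432. 268.  38.]]
cup [[592. 335.  34.]] [[597. 284.  34.]]
handle [[432. 139.  16.]] [[437. 121.  16.]]
marker [[ 427. -290.   10.]] [[ 431. -303.   10.]]
trest [[ 599. -277.    9.]] [[ 604. -288.    9.]]
crest [[459. -98.   9.]] [[ 463. -108.    9.]]
mrest [[635. -92.   9.]] [[ 640. -103.    9.]]
srest [[665. 147.   9.]] [[670. 140.   9.]]
ba [[588.  25.  20.]] [[589.  24.  20.]]
bb [[462.  19.  20.]] [[465.  21.  20.]]
green [[ 319. -141.    8.]] [[ 322. -145.    8.]]
```

Run:
```python
from h import *
A=cam("scene")
f=A[0][100:400,130:460,::-1]
cv2.imwrite("pics/cropA.png",cv2.convertScaleAbs(cv2.resize(f,None,fx=2.4,fy=2,interpolation=cv2.INTER_CUBIC)[:600,:800],alpha=1.5))
T=topdown(A,0,0.6,-0.05,0.35,0.85)
cv2.imwrite("pics/top.png",cv2.convertScaleAbs(T[:,:,::-1],alpha=1.5))
```

```text
(no output)
```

View pics/top.png

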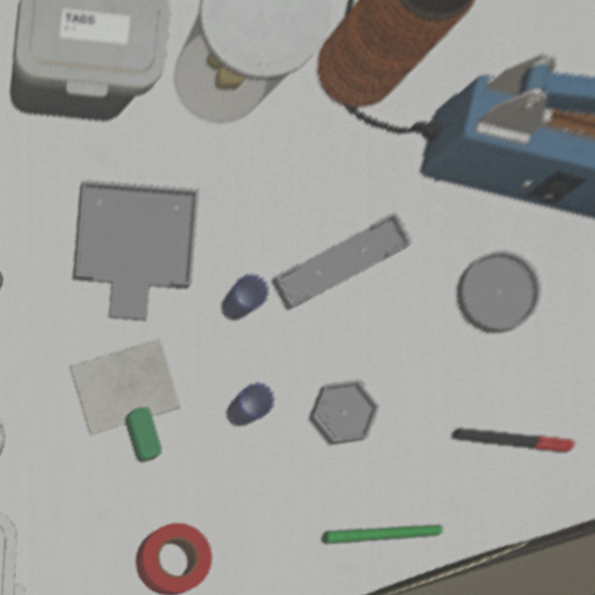

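Run:
```python
from h import *
A=cam("scene");B=cam("side")
hs=cv2.cvtColor(A[0],cv2.COLOR_RGB2HSV)
# rests / scraper at known heights: coloured
H,S,V=[hs[:,:,i].astype(int) for i in range(3)]
g=((H>45)&(H<85)&(S>80)).astype(np.uint8)
print("handle",rect(ray(A,blob(A,g,0,(280,270,325,305)),0.012)), "green pen",rect(ray(A,blob(A,g,0,(400,200,460,260)),0.008)))
r=(((H<10)|(H>170))&(S>90)).astype(np.uint8)
print("cap",rect(ray(A,blob(A,r,0,(400,140,460,190)),0.010)))
bgr=cv2.convertScaleAbs(A[0][:,:,::-1],alpha=1.6)
a=cv2.resize(bgr[340:390,205:265],None,fx=6,fy=6,interpolation=cv2.INTER_CUBIC)
b=cv2.resize(bgr[285:335,135:195],None,fx=6,fy=6,interpolation=cv2.INTER_CUBIC)
m=cv2.resize(bgr[140:190,390:450],None,fx=6,fy=6,interpolation=cv2.INTER_CUBIC)
s=cv2.resize(bgr[250:310,235:325],None,fx=4,fy=4,interpolation=cv2.INTER_CUBIC)
top=np.hstack([a,b]); s=cv2.resize(s,(360,240)); m=cv2.resize(m,(360,240))
cv2.imwrite("pics/crops.png",np.vstack([top,np.hstack([s,m])]))
```

```text
handle (array([434.9, 136.2]), array([56.8, 23.9]), 16.7) green pen (array([ 319.9, -144.2]), array([ 11.5, 132.6]), 3.7)
cap (array([ 423.5, -341.3]), array([42.4, 13.1]), 82.3)
```

View pics/crops.png

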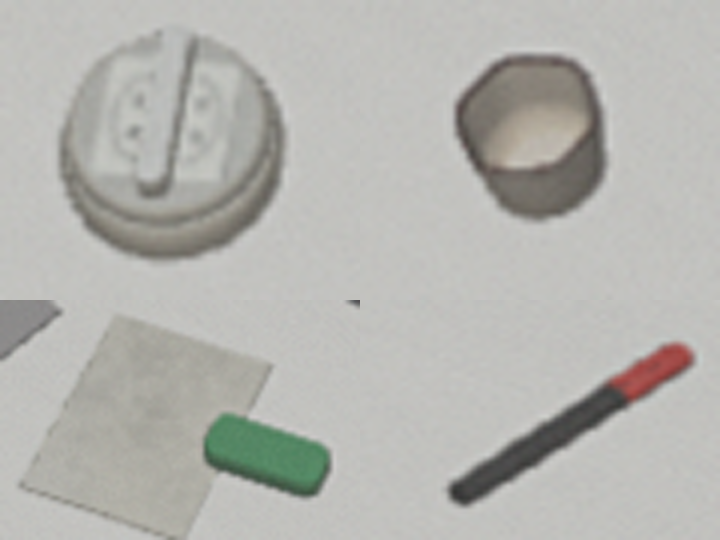

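```bash
cat >> h.py <<'E'
def wrap(a): return (a+np.pi)%(2*np.pi)-np.pi
def plan(x,y,z,yaw,n,half=True,speed=41.7):
    s=manip.state(); p=s["tcp_pos"]*1000; e=s["eef_rot"].copy()
    dy=(yaw-e[2]+np.pi/2)%np.pi-np.pi/2 if half else wrap(yaw-e[2])
    t=np.array([x,y,z]); d=t-p; print("dist",round(np.linalg.norm(d)),"dyaw",round(dy,3),"final yaw",round(e[2]+dy,3),"t",round(s["t"],2),"w",round(s["grip_width"]*1000,1))
    for i in range(n):
        R=rot([e[0],e[1],e[2]+dy*i/n]); print(np.round(R.T@(d/n),1),round(-dy/n,3))
E
python3 - <<'E'
from h import *
A=cam("scene")
q=ray(A,[[234.7,345.3],[230.3,371.7]],0.038)*1e3
print(q,q.mean(0),np.degrees(np.arctan2(*(q[0]-q[1])[[1,0]])))
E
```

```text
[[437.17303928 312.96789549  38.        ]
 [409.08785865 353.46523216  38.        ]] [423.13044897 333.21656382  38.        ] -55.258426586785625
```

Run:
```python
from h import *
plan(423,333,160,0.606,25,half=False)
```

```text
dist 890 dyaw 1.723 final yaw 0.606 t 0.45 w 93.1
[-28.6 -21.    3.2] -0.069
[-27.  -23.    3.2] -0.069
[-25.4 -24.8   3.2] -0.069
[-23.6 -26.5   3.2] -0.069
[-21.7 -28.    3.2] -0.069
[-19.8 -29.5   3.2] -0.069
[-17.7 -30.7   3.2] -0.069
[-15.5 -31.9   3.2] -0.069
[-13.3 -32.9   3.2] -0.069
[-11.  -33.7   3.2] -0.069
[ -8.7 -34.4   3.2] -0.069
[ -6.3 -34.9   3.2] -0.069
[ -3.8 -35.3   3.2] -0.069
[ -1.4 -35.4   3.2] -0.069
[  1.  -35.5   3.2] -0.069
[  3.5 -35.3   3.2] -0.069
[  5.9 -35.    3.2] -0.069
[  8.3 -34.5   3.2] -0.069
[ 10.7 -33.8   3.2] -0.069
[ 13.  -33.    3.2] -0.069
[ 15.2 -32.1   3.2] -0.069
[ 17.4 -30.9   3.2] -0.069
[ 19.5 -29.7   3.2] -0.069
[ 21.5 -28.2   3.2] -0.069
[ 23.3 -26.7   3.2] -0.069
```

Request:
servo_tool(
  targets=[-29,-21,0,-0.07,93,-27,-23,0,-0.07,93,-25,-25,0,-0.07,93,-24,-26,0,-0.07,93,-22,-28,0,-0.07,93],
)

```text
t: 0.87
tcp_pos: [0.292, -0.3633, 0.2366]
eef_rot: [-3.141, 0.004, -0.762]
force: [0.9, 0.4, 0.5]
grip_width: 0.0928
```

Request:
servo_tool(
  targets=[-20,-29,0,-0.07,93,-18,-31,0,-0.07,93,-16,-32,0,-0.07,93,-13,-33,0,-0.07,93,-11,-34,0,-0.07,93],
)

```text
t: 1.28
tcp_pos: [0.3198, -0.1797, 0.2371]
eef_rot: [-3.14, 0.001, -0.397]
force: [0.4, 0.4, 0.1]
grip_width: 0.0928
```

Request:
servo_tool(
  targets=[-9,-34,0,-0.07,93,-6,-35,0,-0.07,93,-4,-35,0,-0.07,93,-1,-35,0,-0.07,93,1,-35,0,-0.07,93],
)

```text
t: 1.7
tcp_pos: [0.3441, 0.0025, 0.2388]
eef_rot: [-3.141, -0.006, -0.031]
force: [1.6, -0.8, 0.2]
grip_width: 0.093
```

Run:
```python
from h import *
plan(423,333,160,0.606,15,half=False)
```

```text
dist 349 dyaw 0.637 final yaw 0.606 t 1.7 w 93.0
[  4.5 -22.2   5.3] -0.042
[  5.5 -22.    5.3] -0.042
[  6.4 -21.7   5.3] -0.042
[  7.3 -21.4   5.3] -0.042
[  8.2 -21.1   5.3] -0.042
[  9.1 -20.7   5.3] -0.042
[ 10.  -20.3   5.3] -0.042
[ 10.8 -19.9   5.3] -0.042
[ 11.7 -19.4   5.3] -0.042
[ 12.5 -18.9   5.3] -0.042
[ 13.3 -18.3   5.3] -0.042
[ 14.  -17.7   5.3] -0.042
[ 14.8 -17.1   5.4] -0.042
[ 15.5 -16.5   5.4] -0.042
[ 16.2 -15.8   5.4] -0.042
```

Request:
servo_tool(
  targets=[7,-34,5,-0.064,80,9,-33,6,-0.064,70,11,-32,7,-0.064,60,13,-31,9,-0.064,50,15,-30,9,-0.064,40],
)

```text
t: 2.12
tcp_pos: [0.3843, 0.1783, 0.2069]
eef_rot: [3.137, -0.019, 0.307]
force: [1.0, -0.4, 0.5]
grip_width: 0.0644
```

Request:
servo_tool(
  targets=[17,-29,9,-0.064,40,19,-27,9,-0.064,40,21,-26,9,-0.064,40,23,-25,9,-0.064,40,24,-24,8,-0.064,40],
)

```text
t: 2.53
tcp_pos: [0.4233, 0.3525, 0.1627]
eef_rot: [3.13, -0.02, 0.647]
force: [0.4, -0.1, 1.4]
grip_width: 0.0402
```

Run:
```python
from h import *
W=cam("wrist"); cv2.imwrite("pics/w1.png",W[0][:,:,::-1])
print(manip.state()["tcp_pos"],manip.state()["eef_rot"], proj(W,[0.423,.333,.038]))
```

```text
[0.42268959 0.35675864 0.1595054 ] [ 3.13254212 -0.01825794  0.65325142] [[300.35946188 256.335773  ]]
```

View pics/w1.png

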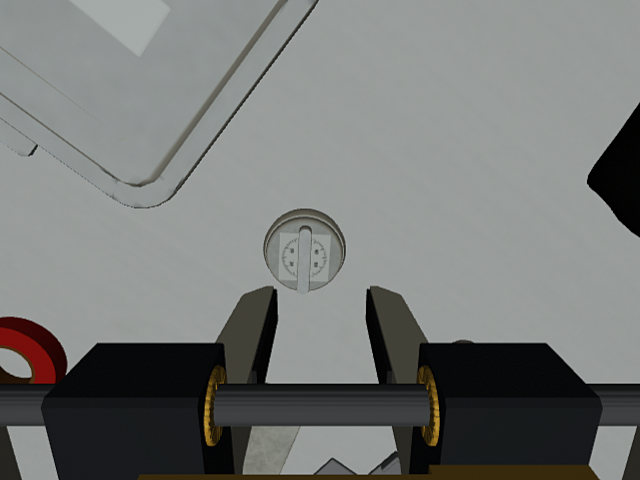

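Run:
```python
from h import *
W=cam("wrist"); s=manip.state();print(s["tcp_pos"],s["eef_rot"],s["qd"].round(3))
cv2.imwrite("pics/w1c.png",cv2.resize(W[0][200:300,255:355,::-1],None,fx=5.5,fy=5.5,interpolation=cv2.INTER_CUBIC))
q=ray(W,[[304,228],[303.5,291]],0.038)*1e3
print(q,q.mean(0),np.degrees(np.arctan2(*(q[0]-q[1])[[1,0]])))
```

```text
[0.42203073 0.3538155  0.16010049] [ 3.13137927 -0.01608996  0.64909234] [-0.055 -0.092  0.054 -0.027  0.051  0.022]
[[411.23171941 356.41386827  38.        ]
 [439.0943069  318.37577415  38.        ]] [425.16301316 337.39482121  38.        ] 126.22246617020186
```

View pics/w1c.png

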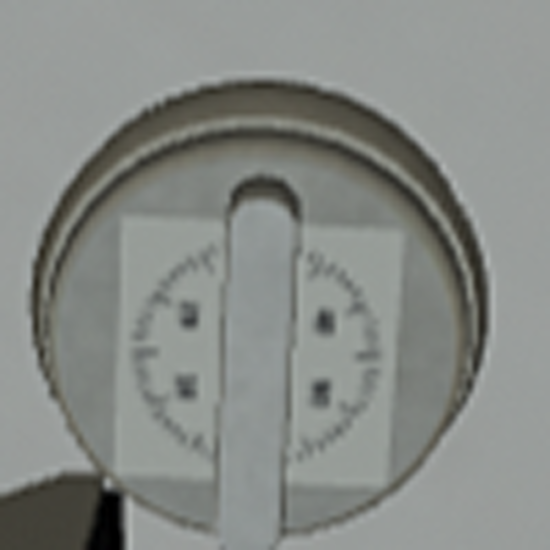

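Run:
```python
from h import *
plan(424,335,130,0.62,4)
```

```text
dist 36 dyaw -0.029 final yaw 0.62 t 2.63 w 40.2
[-2.6  4.   7.5] 0.007
[-2.5  4.   7.5] 0.007
[-2.5  4.   7.5] 0.007
[-2.5  4.   7.5] 0.007
```

Request:
servo_tool(
  targets=[-3,4,7,0.007,40,-3,4,7,0.007,40,-2,4,7,0.007,40,-2,4,7,0.007,40,0,0,0,0,40],
)

```text
t: 3.05
tcp_pos: [0.4239, 0.3311, 0.1297]
eef_rot: [3.131, -0.016, 0.616]
force: [-0.9, -1.0, 0.1]
grip_width: 0.0402
```

Run:
```python
from h import *
W=cam("wrist"); s=manip.state();print(s["tcp_pos"],s["eef_rot"],s["qd"].round(3))
print(proj(W,[.424,.335,.038]))
cv2.imwrite("pics/w2c.png",cv2.resize(W[0][170:320,260:410,::-1],None,fx=4,fy=4,interpolation=cv2.INTER_CUBIC))
```

```text
[0.42416037 0.33149289 0.13051359] [ 3.13083856 -0.01671944  0.61597123] [ 0.014 -0.002 -0.031  0.004  0.013 -0.001]
[[322.26530165 246.96431715]]
```

View pics/w2c.png

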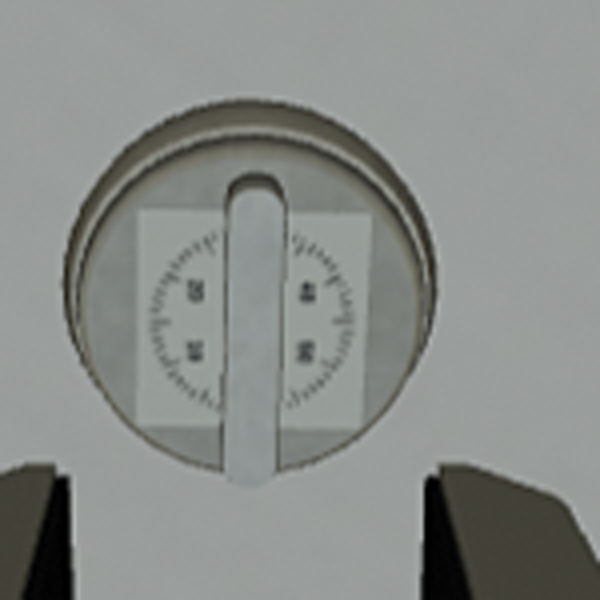

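Run:
```python
from h import *
W=cam("wrist")
q=ray(W,[[324.2,216.7],[322.5,291.2]],0.038)*1e3
print(q,q.mean(0),np.linalg.norm(q[0]-q[1]),np.degrees(np.arctan2(*(q[0]-q[1])[[1,0]])))
m=q.mean(0);print(np.arctan2(*(q[0]-q[1])[[1,0]])-np.pi/2)
plan(m[0],m[1],51,np.arctan2(*(q[0]-q[1])[[1,0]])-np.pi/2,5)
```

```text
[[414.29422812 351.65339048  38.        ]
 [441.94452936 310.8768557   38.        ]] [428.11937874 331.26512309  38.        ] 49.2672806971829 124.14093873852649
0.5958717907089666
dist 80 dyaw -0.021 final yaw 0.596 t 3.15 w 40.5
[ 0.2  0.4 16.1] 0.004
[ 0.2  0.4 16.1] 0.004
[ 0.2  0.4 16.1] 0.004
[ 0.2  0.4 16.1] 0.004
[ 0.2  0.4 16.1] 0.004
```

Request:
servo_tool(
  targets=[0,0,18,0.004,34,0,0,18,0.004,34,0,0,18,0.004,34,0,0,14,0.004,34,0,0,8,0.004,34],
)

```text
t: 3.57
tcp_pos: [0.4319, 0.3339, 0.061]
eef_rot: [3.132, -0.034, 0.592]
force: [0.0, 0.3, -1.0]
grip_width: 0.034
```

Run:
```python
from h import *
W=cam("wrist"); s=manip.state();print(s["tcp_pos"],s["eef_rot"],s["qd"].round(3),s["force"])
cv2.imwrite("pics/w3.png",W[0][:,:,::-1])
plan(428,331,51.5,.596,2)
```

```text
[0.43122347 0.33342174 0.0597462 ] [ 3.13155814 -0.03183048  0.5913973 ] [ 0.005 -0.012 -0.01  -0.001  0.047 -0.01 ] [-1.28515779 -0.53213448 -1.11329867]
dist 9 dyaw 0.005 final yaw 0.596 t 3.62 w 34.2
[-2.1  0.1  4.1] -0.002
[-2.1  0.1  4.1] -0.002
```

View pics/w3.png

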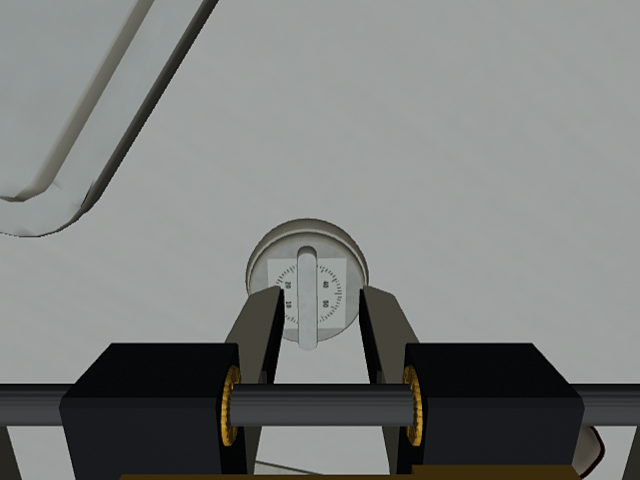

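Request:
servo_tool(
  targets=[-2,0,3,0,34,-2,0,3,0,34,0,0,2,0,34,0,0,0,0,34,0,0,0,0,34],
)

```text
t: 4.03
tcp_pos: [0.4294, 0.3318, 0.0541]
eef_rot: [3.132, -0.036, 0.591]
force: [0.3, -0.2, 0.9]
grip_width: 0.034
```

Run:
```python
from h import *
W=cam("wrist"); s=manip.state();print(s["tcp_pos"],s["eef_rot"],s["qd"].round(3),s["force"])
cv2.imwrite("pics/w4.png",cv2.resize(W[0][200:360,220:420,::-1],None,fx=4,fy=3.7))
plan(428,331,51.5,.596,2)
R=rot(s["eef_rot"])
for dx in(-17,17): print("tip z",(s["tcp_pos"]+R@np.array([dx/1e3,0,.022]))*1e3)
```

```text
[0.42954439 0.33187472 0.05427256] [ 3.13156952 -0.03601074  0.59107689] [-0.001  0.001 -0.004 -0.002 -0.002  0.001] [-0.11135666 -0.24355361  0.46103423]
dist 3 dyaw 0.005 final yaw 0.596 t 4.08 w 33.9
[-0.9 -0.1  1.4] -0.002
[-0.9 -0.1  1.4] -0.002
tip z [416.21826838 322.66577913  31.67587273]
tip z [444.43156133 341.60018375  32.89997337]
```

View pics/w4.png

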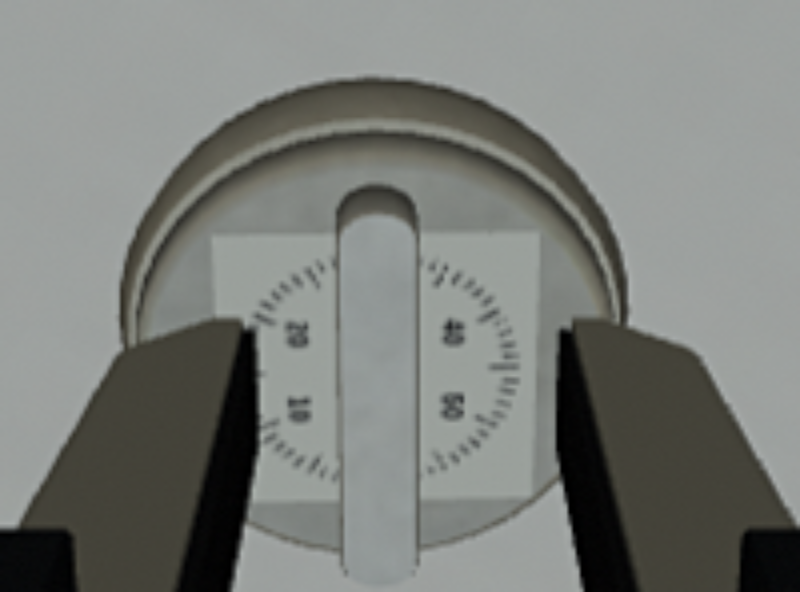

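Request:
servo_tool(
  targets=[-1,0,1.5,0,34,-1,0,1.5,0,20,0,0,0,0,4,0,0,0,0,4,0,0,0,0,4],
  grip_force=25,
)

```text
t: 4.5
tcp_pos: [0.4286, 0.3313, 0.0523]
eef_rot: [3.132, -0.038, 0.591]
force: [0.0, -0.6, 0.5]
grip_width: 0.012
```

Request:
servo_tool(
  targets=[0,0,0,0,4,0,0,0,0,4,0,0,-4,0,4,0,0,-8,0,4,0,0,-12,0,4],
)

```text
t: 4.92
tcp_pos: [0.4256, 0.3296, 0.0746]
eef_rot: [3.132, -0.032, 0.591]
force: [-0.4, 0.2, -0.8]
grip_width: 0.0087
```

Run:
```python
from h import *
W=cam("wrist"); s=manip.state();print(s["tcp_pos"],s["eef_rot"],s["grip_width"],s["force"])
cv2.imwrite("pics/w5.png",cv2.resize(W[0][200:360,220:420,::-1],None,fx=4,fy=3.7))
```

```text
[0.42713322 0.33068246 0.07799756] [ 3.1315908  -0.03629828  0.59135441] 0.008175662741967356 [0.93842697 1.39731663 0.99627225]
```

View pics/w5.png

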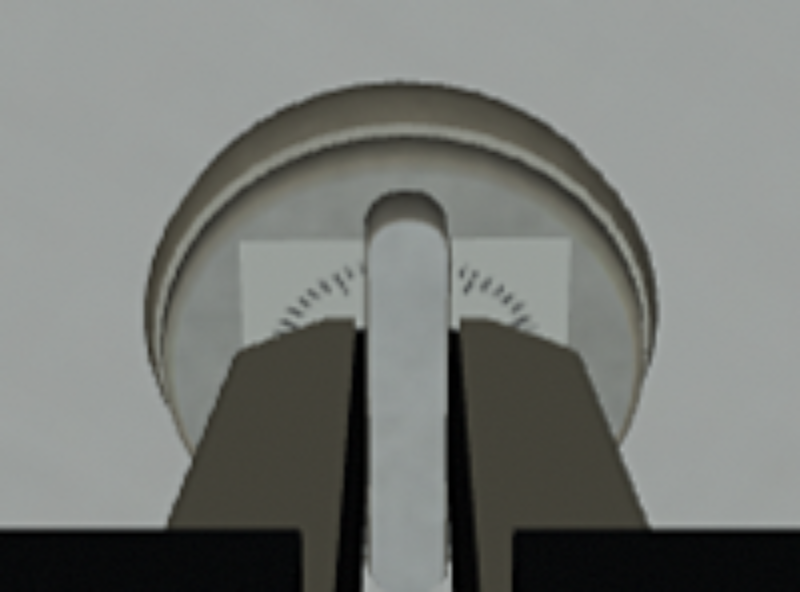

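Run:
```python
from h import *
for n,boxes in (("scene",dict(t=(335,118,383,156),c=(340,192,386,228),m=(275,142,320,205),s=(160,195,258,270))),("side",dict(t=(350,324,424,366),c=(280,275,332,303),m=(364,270,438,316),s=(358,230,434,262)))):
    C=list(cam(n)); C[0]=cv2.imread(f"pics/{n}0.png")[:,:,::-1]
    V=cv2.cvtColor(C[0],cv2.COLOR_RGB2HSV)[:,:,2]
    for k,b in boxes.items():
        x0,y0,x1,y1=b; roi=V[y0:y1,x0:x1]; th,_=cv2.threshold(roi,0,255,cv2.THRESH_OTSU)
        m=(V<th).astype(np.uint8); c=blob(C,m,0,b)
        for z in (0.0,0.009,):
            P=ray(C,c,z)
            print(n,k,th,z,rect(P), "hullcentroid",P[:,:2].mean(0).round(4)*1e3)
```

```text
scene t 100.0 0.0 (array([ 606.3, -285.1]), array([91.8, 97.9]), 39.0) hullcentroid [ 605.8 -284.9]
scene t 100.0 0.009 (array([ 600.7, -276.6]), array([91. , 96.9]), 39.0) hullcentroid [ 600.3 -276.3]
scene c 101.0 0.0 (array([ 464.9, -103.1]), array([70.8, 81. ]), 8.9) hullcentroid [ 464.4 -103.1]
scene c 101.0 0.009 (array([460.7, -96.2]), array([70.1, 80.3]), 8.9) hullcentroid [460.2 -96.2]
scene m 102.0 0.0 (array([ 642.7, -101.2]), array([ 43.8, 168.4]), 28.2) hullcentroid [641.  -98.9]
scene m 102.0 0.009 (array([636.8, -94.4]), array([ 43.4, 166.8]), 28.2) hullcentroid [635.2 -92.1]
scene s 102.0 0.0 (array([653.8, 143. ]), array([139.4, 159.9]), 85.5) hullcentroid [664.6 143.2]
scene s 102.0 0.009 (array([647.9, 147.5]), array([138.1, 158.5]), 85.5) hullcentroid [658.5 147.7]
side t 141.0 0.0 (array([ 603.8, -274.6]), array([103.2,  91.2]), 83.6) hullcentroid [ 604.6 -276.3]
side t 141.0 0.009 (array([ 602.4, -288.9]), array([101.1,  89.4]), 83.6) hullcentroid [ 603.1 -290.5]
side c 138.0 0.0 (array([462.1, -90.5]), array([68.8, 90.2]), 8.8) hullcentroid [461.5 -92.4]
side c 138.0 0.009 (array([ 463.4, -108.5]), array([67.4, 88.4]), 8.8) hullcentroid [ 462.9 -110.3]
side m 142.0 0.0 (array([639.9, -87.5]), array([ 49.6, 173.9]), 28.2) hullcentroid [642.2 -92.8]
side m 142.0 0.009 (array([ 637.8, -105.5]), array([ 48.6, 170.5]), 28.2) hullcentroid [ 640.  -110.7]
side s 140.0 0.0 (array([651.1, 144.9]), array([187. , 154.1]), 85.6) hullcentroid [650.3 143.1]
side s 140.0 0.009 (array([648.7, 122.3]), array([183.3, 151. ]), 85.6) hullcentroid [648.  120.6]
```

Run:
```python
from h import *
plan(603.5,-281,160,.59,18)
```

```text
dist 642 dyaw -0.001 final yaw 0.59 t 5.07 w 8.7
[-10.7  33.7  -4.7] 0.0
[-10.7  33.7  -4.7] 0.0
[-10.6  33.7  -4.7] 0.0
[-10.6  33.7  -4.7] 0.0
[-10.6  33.7  -4.7] 0.0
[-10.6  33.7  -4.7] 0.0
[-10.6  33.7  -4.7] 0.0
[-10.6  33.7  -4.7] 0.0
[-10.6  33.7  -4.7] 0.0
[-10.6  33.7  -4.7] 0.0
[-10.6  33.7  -4.7] 0.0
[-10.6  33.7  -4.7] 0.0
[-10.6  33.7  -4.7] 0.0
[-10.6  33.7  -4.7] 0.0
[-10.6  33.7  -4.7] 0.0
[-10.6  33.7  -4.7] 0.0
[-10.6  33.7  -4.7] 0.0
[-10.6  33.7  -4.7] 0.0
```

Request:
servo_tool(
  targets=[0,6,-18,0,4,-3,15,-18,0,4,-7,24,-16,0,4,-10,33,-12,0,4,-10,33,-6,0,4],
)

```text
t: 5.48
tcp_pos: [0.4595, 0.2223, 0.1475]
eef_rot: [3.133, -0.035, 0.6]
force: [1.2, -0.5, -1.2]
grip_width: 0.0085
```

Request:
servo_tool(
  targets=[-11,34,0,0,4,-11,34,0,0,4,-11,34,0,0,4,-11,34,0,0,4,-11,34,0,0,4],
)

```text
t: 5.9
tcp_pos: [0.5132, 0.0443, 0.1515]
eef_rot: [3.13, -0.043, 0.603]
force: [1.3, -0.4, -0.8]
grip_width: 0.0086
```

Request:
servo_tool(
  targets=[-11,34,0,0,4,-11,34,0,0,4,-11,34,0,0,4,-11,34,0,0,4,-11,34,0,0,4],
)

```text
t: 6.32
tcp_pos: [0.5653, -0.1365, 0.1518]
eef_rot: [3.128, -0.045, 0.603]
force: [1.2, -0.2, -0.2]
grip_width: 0.009
```

Run:
```python
from h import *
plan(603.5,-281,140,.59,5)
```

```text
dist 150 dyaw -0.013 final yaw 0.59 t 6.32 w 9.0
[-10.2  28.1   2.3] 0.003
[-10.1  28.1   2.3] 0.003
[-10.1  28.2   2.3] 0.003
[-10.   28.2   2.3] 0.003
[-9.9 28.2  2.3] 0.003
```

Request:
servo_tool(
  targets=[-10,33,0,0,4,-10,33,0,0,4,-10,30,0,0,4,-8,22,0,0,4,-5,10,0,0,4],
)

```text
t: 6.73
tcp_pos: [0.6031, -0.2787, 0.1506]
eef_rot: [3.126, -0.045, 0.599]
force: [0.7, -0.3, -0.5]
grip_width: 0.0085
```

Run:
```python
from h import *
W=cam("wrist"); s=manip.state();print(s["tcp_pos"],s["eef_rot"],s["grip_width"],s["qd"].round(3))
cv2.imwrite("pics/w6.png",W[0][:,:,::-1])
R=rot(s["eef_rot"])
print("timer bottom centre if held", s["tcp_pos"]+R@np.array([0,0,.0516]), proj(W,[.6035,-.281,.009]))
plan(603.5,-281,140,.59,5)
```

```text
[ 0.60273913 -0.27988112  0.15048733] [ 3.12571523 -0.04459743  0.59780667] 0.008133699718648869 [ 0.043 -0.039  0.049  0.008 -0.002  0.046]
timer bottom centre if held [ 0.60510148 -0.27926367  0.09894513] [[310.94883693 230.52162473]]
dist 11 dyaw -0.008 final yaw 0.59 t 6.78 w 8.1
[-0.1  0.2  2.1] 0.002
[-0.1  0.2  2.1] 0.002
[-0.1  0.2  2.1] 0.002
[-0.1  0.2  2.1] 0.002
[-0.1  0.2  2.1] 0.002
```

View pics/w6.png

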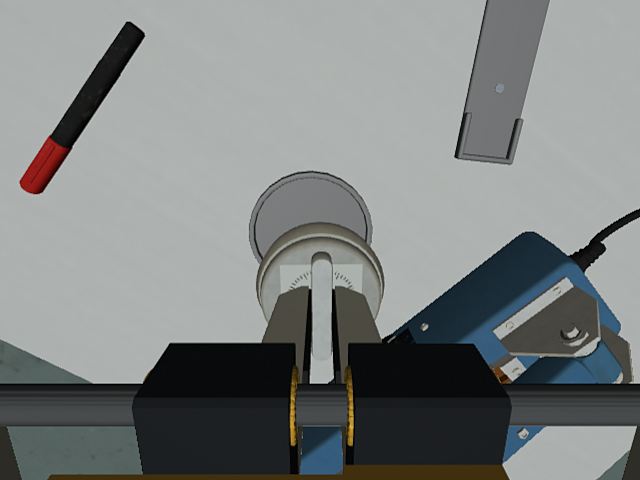

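Run:
```python
from h import *
A=cam("scene");B=cam("side")
def tri(a,b):
    o1,o2=A[3],B[3];d1=ray(A,a,0)[0]-o1;d2=ray(B,b,0)[0]-o2
    M=np.c_[d1,-d2];t=np.linalg.lstsq(M,o2-o1,rcond=None)[0];p,q=o1+t[0]*d1,o2+t[1]*d2
    print((p+q)/2*1e3,np.linalg.norm(p-q)*1e3)
tri((392,25),(497,372)); tri((284,90),(478,290)); tri((350,50),(496,320)); tri((290,129),(478,300)); tri((387,82),(445,430)); 
B0=cv2.imread("pics/scene0.png")[20:160,260:420]; cv2.imwrite("pics/seal.png",cv2.convertScaleAbs(cv2.resize(B0,None,fx=4,fy=4),alpha=1.5))
B0=cv2.imread("pics/side0.png")[260:450,420:540]; cv2.imwrite("pics/seal2.png",cv2.convertScaleAbs(cv2.resize(B0,None,fx=3,fy=3),alpha=1.5))
```

```text
[ 693.69789279 -532.60175859  138.05956053] 2.3037603391988073
[ 762.07270607 -217.76426624   85.68161204] 28.99789839754378
[ 725.6160934  -401.98847847  124.39157893] 2.1507262353607413
[ 747.96595469 -185.75310619   31.02628098] 36.0472730375144
[ 660.72716191 -481.71560752   16.53508946] 0.6277661714617605
```

View pics/seal.png

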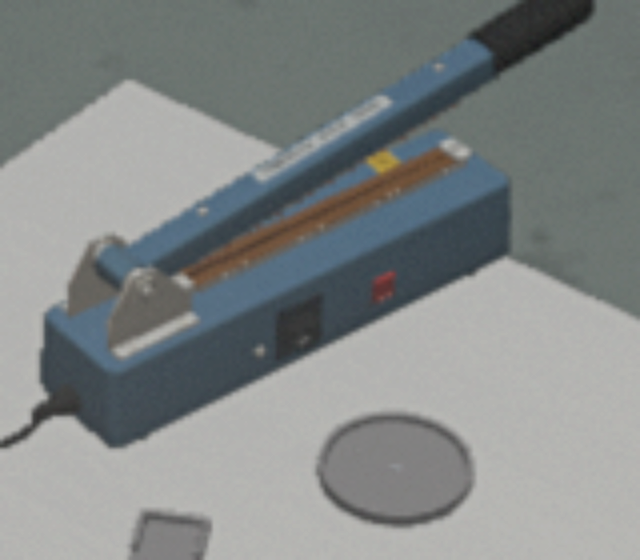

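View pics/seal2.png

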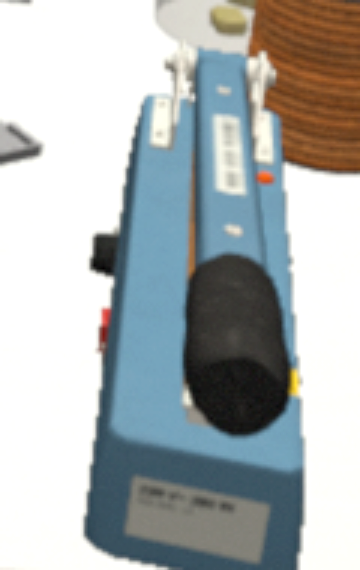

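Request:
servo_tool(
  targets=[-1,0,12,0,4,-1,0,18,0,4,-1,0,18,0,4,-1,0,18,0,4,-1,0,12,0,4],
)

```text
t: 7.3
tcp_pos: [0.6041, -0.2704, 0.0715]
eef_rot: [3.124, -0.049, 0.606]
force: [-0.2, 0.8, -1.4]
grip_width: 0.0088
```

Run:
```python
from h import *
W=cam("wrist"); s=manip.state();print(s["tcp_pos"],s["eef_rot"],s["grip_width"],s["force"])
cv2.imwrite("pics/w7.png",W[0][:,:,::-1])
R=rot(s["eef_rot"])
print("timer bottom centre if held", s["tcp_pos"]+R@np.array([0,0,.0516]), proj(W,[.6035,-.281,.009]))
```

```text
[ 0.60259721 -0.26946161  0.06867127] [ 3.12755667 -0.04773512  0.60596292] 0.00856239495127845 [-1.26368579  0.76322971 -2.20168566]
timer bottom centre if held [ 0.60503331 -0.26865468  0.01713512] [[303.42760902 283.58802535]]
```

View pics/w7.png

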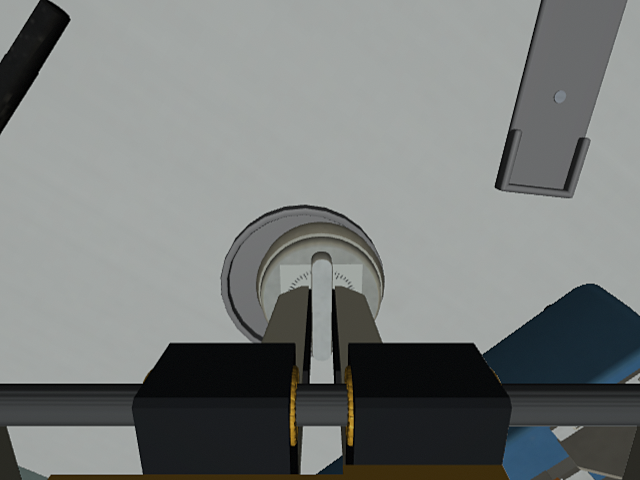

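Request:
servo_tool(
  targets=[-2,2,0,0,4,-3,3,0,0,4,-2,3,0,0,4,-1,2,0,0,4,0,0,0,0,4],
)

```text
t: 7.77
tcp_pos: [0.6017, -0.2806, 0.0691]
eef_rot: [3.128, -0.048, 0.609]
force: [-0.2, 0.6, -0.9]
grip_width: 0.0083
```

```bash
cat >> h.py <<'E'
def st(d=0.0):
    s=manip.state();R=rot(s["eef_rot"]);print("t",round(s["t"],2),"tcp",(s["tcp_pos"]*1e3).round(1),"rpy",s["eef_rot"].round(3),"w",round(s["grip_width"]*1e3,1),"f",s["force"].round(1),"pt",((s["tcp_pos"]+R@np.array([0,0,d]))*1e3).round(1),"q",s["joint_pos"].round(2))
def toolof(dx,dy,dz=0):
    R=rot(manip.state()["eef_rot"]);print("tool",(R.T@np.array([dx,dy,dz])).round(1))
E
python3 - <<'E'
from h import *
st(.0516)
E
```

```text
t 7.77 tcp [ 601.7 -280.6   69.1] rpy [ 3.128 -0.048  0.609] w 8.3 f [-0.2  0.6 -0.9] pt [ 604.1 -279.7   17.5] q [-0.53  0.4   1.49  0.04  1.22 -1.16]
```

Request:
servo_tool(
  targets=[0,0,3,0,4,0,0,4,0,4,0,0,3,0,4,0,0,2,0,4,0,0,0,0,4],
)

```text
t: 8.18
tcp_pos: [0.604, -0.2821, 0.0589]
eef_rot: [3.124, -0.05, 0.608]
force: [-0.0, 1.1, -0.6]
grip_width: 0.0085
```

Run:
```python
from h import *
st(.0516)
```

```text
t 8.18 tcp [ 604.  -282.1   58.9] rpy [ 3.124 -0.05   0.608] w 8.5 f [-0.   1.1 -0.6] pt [ 606.7 -281.4    7.4] q [-0.53  0.42  1.49  0.04  1.2  -1.16]
```

Request:
servo_tool(
  targets=[-1,0,1,0,4,-1,0,1,0,4,0,0,1,0,4,0,0,0,0,4,0,0,0,0,4],
)

```text
t: 8.6
tcp_pos: [0.6032, -0.2831, 0.0567]
eef_rot: [3.123, -0.051, 0.609]
force: [-0.4, 0.1, 0.8]
grip_width: 0.0086
```

Run:
```python
from h import *
st(.0516)
```

```text
t 8.6 tcp [ 603.2 -283.1   56.7] rpy [ 3.123 -0.051  0.609] w 8.6 f [-0.4  0.1  0.8] pt [ 605.9 -282.4    5.2] q [-0.54  0.42  1.5   0.04  1.19 -1.16]
```

Request:
servo_tool(
  targets=[0,0,1,0,4,0,0,0,0,4,0,0,0,0,36,0,0,0,0,36,0,0,0,0,36],
)

```text
t: 9.02
tcp_pos: [0.6035, -0.2833, 0.0561]
eef_rot: [3.122, -0.051, 0.609]
force: [0.1, 0.5, 0.5]
grip_width: 0.0241
```

Request:
servo_tool(
  targets=[0,0,-5,0,36,0,0,-12,0,36,0,0,-18,0,36,0,0,-22,0,36,0,0,-10,0,36],
)

```text
t: 9.43
tcp_pos: [0.5973, -0.283, 0.123]
eef_rot: [3.129, -0.048, 0.608]
force: [-0.5, -0.5, 0.8]
grip_width: 0.036
```

Run:
```python
from h import *
W=cam("wrist"); st()
cv2.imwrite("pics/w8.png",W[0][:,:,::-1])
```

```text
t 9.48 tcp [ 598.1 -283.5  124.7] rpy [ 3.126 -0.049  0.608] w 35.8 f [ 0.2 -0.4  2. ] pt [ 598.1 -283.5  124.7] q [-0.54  0.34  1.46  0.04  1.31 -1.16]
```

View pics/w8.png

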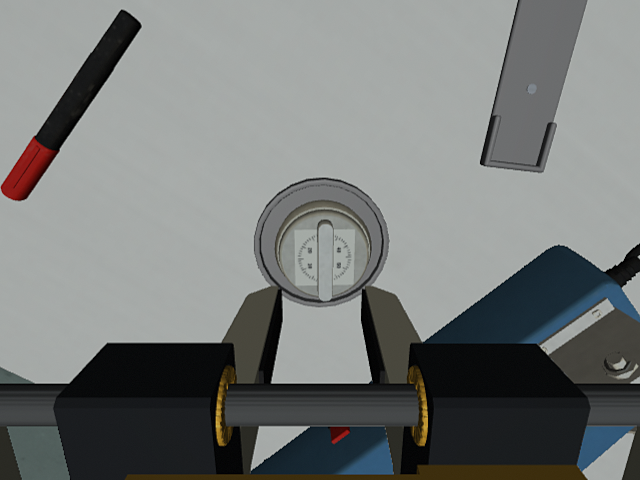

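```bash
cat >> h.py <<'E'
def marker(C,box,z=.0075):
    hs=cv2.cvtColor(C[0],cv2.COLOR_RGB2HSV);H,S,V=[hs[:,:,i].astype(int) for i in range(3)]
    m=((V<70)|((S>120)&((H<10)|(H>170)))).astype(np.uint8)
    m=cv2.morphologyEx(m,cv2.MORPH_CLOSE,np.ones((3,3),np.uint8))
    c=blob(C,m,0,box);P=ray(C,c,z);r=rect(P);print("marker",r,"px",c.mean(0).round());return r
E
python3 - <<'E'
from h import *
W=list(cam("wrist")); marker(W,(0,0,160,205),.0075);marker(W,(0,0,160,205),.015); st()
A=list(cam("scene"));A[0]=cv2.imread("pics/scene0.png")[:,:,::-1];marker(A,(395,145,455,190));
B=list(cam("side"));B[0]=cv2.imread("pics/side0.png")[:,:,::-1];marker(B,(255,315,295,375));
E
```

```text
marker (array([ 431.7, -298.8]), array([136.7,  15.5]), 83.1) px [ 70. 105.]
marker (array([ 434.9, -296.4]), array([132.7,  15.1]), 83.1) px [ 70. 105.]
t 9.53 tcp [ 597.9 -283.3  122.9] rpy [ 3.127 -0.049  0.608] w 36.2 f [-0.4  1.   0.1] pt [ 597.9 -283.3  122.9] q [-0.54  0.34  1.47  0.04  1.3  -1.16]
marker (array([ 429.8, -294.4]), array([138.8,  13. ]), 83.6) px [424. 166.]
marker (array([ 429.8, -296.6]), array([144.7,  13.5]), 82.9) px [274. 345.]
```

Run:
```python
from h import *
plan(430.5,-296.5,110,-.119,7)
```

```text
dist 167 dyaw -0.727 final yaw -0.119 t 9.63 w 36.2
[-20.6 -11.9   0.2] 0.104
[-21.8  -9.7   0.2] 0.104
[-22.6  -7.4   0.2] 0.104
[-23.3  -5.    0.2] 0.104
[-23.7  -2.5   0.2] 0.104
[-23.8  -0.1   0.2] 0.104
[-23.7   2.4   0.2] 0.104
```

Request:
servo_tool(
  targets=[-20,-12,0,0.1,40,-22,-10,0,0.1,40,-23,-8,0,0.1,40,-23,-5,0,0.1,40,-23,-3,0,0.1,40],
)

```text
t: 10.05
tcp_pos: [0.4742, -0.2876, 0.1053]
eef_rot: [-3.121, -0.039, 0.094]
force: [0.8, -0.5, 1.0]
grip_width: 0.0397
```

Run:
```python
from h import *
plan(430.5,-296.5,110,-.119,3)
```

```text
dist 45 dyaw -0.213 final yaw -0.119 t 10.05 w 39.7
[-14.7   1.5  -2.2] 0.071
[-14.6   2.6  -2.2] 0.071
[-14.3   3.6  -2.2] 0.071
```

Request:
servo_tool(
  targets=[-14,2,-1,0.07,40,-14,3,-1,0.07,40,-12,3,-1,0.07,40,0,0,0,0,40,0,0,0,0,40],
)

```text
t: 10.47
tcp_pos: [0.4239, -0.2928, 0.0973]
eef_rot: [-3.105, -0.02, -0.134]
force: [0.6, 0.4, -0.3]
grip_width: 0.04
```

Run:
```python
from h import *
W=cam("wrist"); st();marker(W,(230,0,420,480)); cv2.imwrite("pics/w9.png",W[0][:,:,::-1])
```

```text
t 10.52 tcp [ 423.9 -292.6   97.1] rpy [-3.104 -0.02  -0.134] w 39.8 f [-0.2 -0.8 -0.5] pt [ 423.9 -292.6   97.1] q [-0.73  0.02  1.87  0.04  1.25 -0.61]
marker (array([ 418. , -385.2]), array([149.7, 137.1]), 81.1) px [323. 388.]
```

View pics/w9.png

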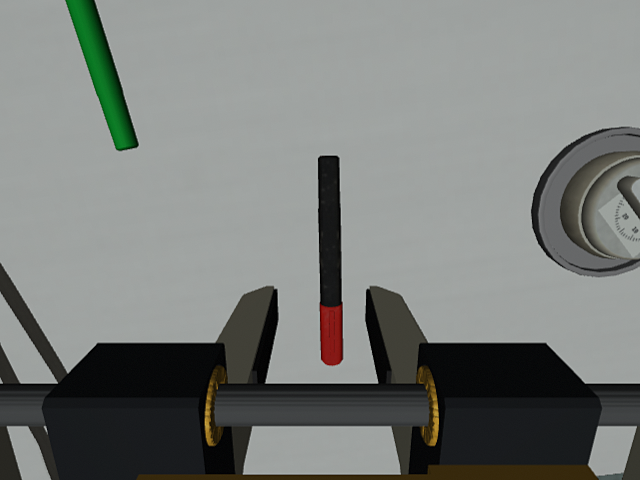

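Run:
```python
from h import *
W=cam("wrist"); st();marker(W,(300,140,350,372)); 
plan(430.5,-296.5,60,-.119,5)
```

```text
t 10.57 tcp [ 424.5 -292.7   97.5] rpy [-3.105 -0.02  -0.133] w 40.0 f [0.5 0.3 0. ] pt [ 424.5 -292.7   97.5] q [-0.73  0.02  1.87  0.04  1.25 -0.61]
marker (array([ 430.4, -298.8]), array([136.4,  14.2]), 83.9) px [330. 259.]
dist 38 dyaw 0.014 final yaw -0.119 t 10.57 w 40.0
[1.1 0.9 7.5] -0.003
[1.1 0.9 7.5] -0.003
[1.1 0.9 7.5] -0.003
[1.1 0.9 7.5] -0.003
[1.1 0.9 7.5] -0.003
```

Run:
```python
from h import *
plan(430.2,-298,40,-.11,5)
```

```text
dist 58 dyaw 0.023 final yaw -0.11 t 10.57 w 40.0
[ 1.   1.3 11.5] -0.005
[ 1.   1.3 11.5] -0.005
[ 1.   1.3 11.5] -0.005
[ 1.   1.3 11.5] -0.005
[ 1.   1.3 11.5] -0.005
```

Request:
servo_tool(
  targets=[1,1.3,11,-0.005,40,1,1.3,12,-0.005,40,1,1.3,12,-0.005,40,1,1.3,11,-0.005,40,0,0,4,0,40],
)

```text
t: 10.98
tcp_pos: [0.4329, -0.2967, 0.0429]
eef_rot: [-3.106, -0.024, -0.103]
force: [0.1, 0.5, -0.1]
grip_width: 0.0399
```

Run:
```python
from h import *
W=cam("wrist"); st(.02);marker(W,(300,100,350,372));plan(430.2,-298,26,-.11,4) ; cv2.imwrite("pics/w10.png",W[0][:,:,::-1])
```

```text
t 11.03 tcp [ 432.3 -296.2   42.3] rpy [-3.106 -0.023 -0.103] w 40.2 f [-1.3  1.1 -1.4] pt [ 432.9 -295.5   22.3] q [-0.73  0.12  1.88  0.05  1.14 -0.64]
marker (array([ 432.6, -284.7]), array([107.9,  13.8]), 83.3) px [315. 265.]
dist 17 dyaw -0.007 final yaw -0.11 t 11.03 w 40.2
[-0.6  0.7  4. ] 0.002
[-0.6  0.7  4. ] 0.002
[-0.6  0.7  4. ] 0.002
[-0.6  0.7  4. ] 0.002
```

View pics/w10.png

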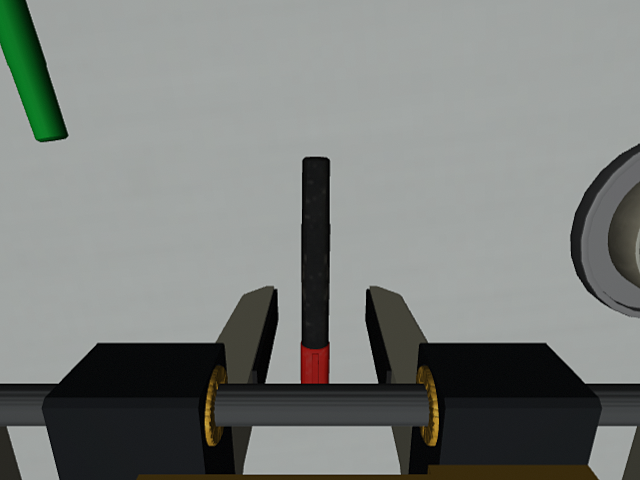

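Request:
servo_tool(
  targets=[-0.6,0.7,5,0.002,40,-0.6,0.7,5,0.002,40,-0.6,0.7,5,0.002,40,-0.6,0.5,2,0,30,0,0,0,0,8],
  grip_force=25,
)

```text
t: 11.45
tcp_pos: [0.4301, -0.2978, 0.0229]
eef_rot: [-3.105, -0.021, -0.109]
force: [-2.0, 0.4, 1.3]
grip_width: 0.031
```

Request:
servo_tool(
  targets=[0,0,0,0,8,0,0,0,0,8,0,0,0,0,8,0,0,-4,0,8,0,0,-8,0,8],
)

```text
t: 11.87
tcp_pos: [0.4293, -0.298, 0.0352]
eef_rot: [-3.104, -0.021, -0.109]
force: [0.4, 0.0, -0.0]
grip_width: 0.0135
```

Run:
```python
from h import *
W=cam("wrist"); st(.02);cv2.imwrite("pics/w11.png",W[0][:,:,::-1])
```

```text
t 11.92 tcp [ 430.3 -299.    37.4] rpy [-3.106 -0.023 -0.109] w 13.6 f [ 0.6 -1.   0.8] pt [ 430.9 -298.4   17.4] q [-0.73  0.13  1.89  0.05  1.13 -0.65]
```

View pics/w11.png

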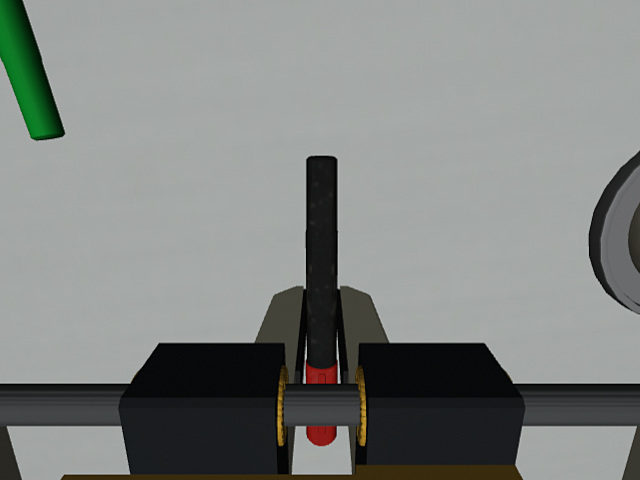

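Run:
```python
from h import *
plan(639,-97,100,.492,10)
```

```text
dist 297 dyaw 0.601 final yaw 0.492 t 11.92 w 13.6
[ 18.7 -22.5  -5. ] -0.06
[ 20.  -21.4  -5. ] -0.06
[ 21.2 -20.2  -5.1] -0.06
[ 22.4 -18.9  -5.1] -0.06
[ 23.5 -17.5  -5.1] -0.06
[ 24.5 -16.1  -5.1] -0.06
[ 25.4 -14.6  -5.2] -0.06
[ 26.2 -13.   -5.2] -0.06
[ 26.9 -11.4  -5.2] -0.06
[27.5 -9.8 -5.3] -0.06
```

Request:
servo_tool(
  targets=[0,0,-14,0,8,5,-7,-18,0,8,12,-14,-18,0,8,18,-22,-8,-0.06,8,20,-21,0,-0.06,8],
)

```text
t: 12.33
tcp_pos: [0.4887, -0.2446, 0.1049]
eef_rot: [-3.112, -0.029, 0.006]
force: [0.6, -0.2, -0.3]
grip_width: 0.0135
```

Request:
servo_tool(
  targets=[21,-20,0,-0.06,8,22,-19,0,-0.06,8,23,-18,0,-0.06,8,24,-16,0,-0.06,8,25,-15,0,-0.06,8],
)

```text
t: 12.75
tcp_pos: [0.5986, -0.1389, 0.1188]
eef_rot: [-3.13, -0.044, 0.319]
force: [-0.3, -0.6, 0.6]
grip_width: 0.0131
```

Run:
```python
from h import *
st();plan(639,-97,100,.492,4)
```

```text
t 12.75 tcp [ 598.6 -138.9  118.8] rpy [-3.13  -0.044  0.319] w 13.1 f [-0.3 -0.6  0.6] pt [ 598.6 -138.9  118.8] q [-0.33  0.23  1.61  0.04  1.28 -0.66]
dist 61 dyaw 0.173 final yaw 0.492 t 12.75 w 13.1
[12.7 -6.7  5.3] -0.043
[12.9 -6.1  5.3] -0.043
[13.2 -5.6  5.3] -0.043
[13.4 -5.   5.4] -0.043
```

Request:
servo_tool(
  targets=[13,-6,4,-0.043,8,13,-6,4,-0.043,8,12,-6,4,-0.043,8,8,-4,4,-0.03,8,0,0,0,0,8],
)

```text
t: 13.17
tcp_pos: [0.6397, -0.0951, 0.1074]
eef_rot: [-3.141, -0.05, 0.497]
force: [-0.6, -0.7, -1.3]
grip_width: 0.0135
```

Run:
```python
from h import *
W=cam("wrist"); st(.016);cv2.imwrite("pics/w12.png",W[0][:,:,::-1]);plan(639,-97,60,.492,4)
print(proj(W,[.639,-.097,.004]))
```

```text
t 13.22 tcp [639.3 -95.9 107.6] rpy [-3.141 -0.05   0.495] w 13.1 f [-0.1 -0.5 -0.9] pt [640.  -95.5  91.6] q [-0.25  0.31  1.53  0.04  1.27 -0.75]
dist 48 dyaw -0.003 final yaw 0.492 t 13.22 w 13.1
[-0.8  0.2 11.9] 0.001
[-0.8  0.2 11.9] 0.001
[-0.8  0.2 11.9] 0.001
[-0.8  0.2 11.9] 0.001
[[310.52038188 249.43394708]]
```

View pics/w12.png

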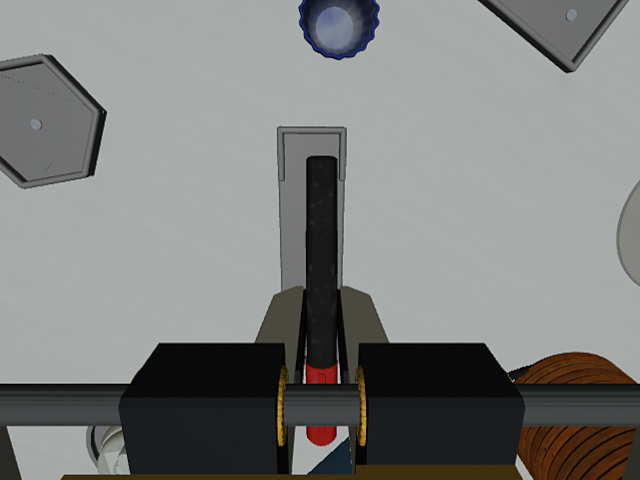

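Run:
```python
from h import *
W=cam("wrist")
e=ray(W,[[277.5,127.5],[346.5,127.5]],.009)[:,:2]*1e3
l=ray(W,[[278,180],[281,285]],[.009,.004] if False else .006)[:,:2]*1e3
d=e[1]-e[0];print(e,np.linalg.norm(d),"ang",np.degrees(np.arctan2(d[1],d[0])))
n=np.array([d[1],-d[0]])/np.linalg.norm(d); print("centre",e.mean(0)+80*n, e.mean(0)-80*n)
dd=l[0]-l[1];print("long dir",np.degrees(np.arctan2(dd[1],dd[0])))
```

```text
[[586.03491436 -39.50747657]
 [621.17743001 -20.60569209]] 39.90330641195774 ang 28.274069514562665
centre [ 641.50134665 -100.51193013] [565.71099772  40.39876147]
long dir 118.17022565537984
```

Run:
```python
from h import *
plan(640,-99,45,.493,5)
```

```text
dist 63 dyaw -0.001 final yaw 0.493 t 13.27 w 13.2
[-0.7  0.5 12.5] 0.0
[-0.7  0.5 12.5] 0.0
[-0.7  0.5 12.5] 0.0
[-0.7  0.5 12.5] 0.0
[-0.7  0.5 12.5] 0.0
```

Request:
servo_tool(
  targets=[-1,1,12,0,8,-1,1,13,0,8,-1,1,13,0,8,-1,1,13,0,8,-1,1,10,0,8],
)

```text
t: 13.68
tcp_pos: [0.6392, -0.1063, 0.0435]
eef_rot: [3.139, -0.052, 0.488]
force: [-0.1, 0.6, -0.1]
grip_width: 0.0136
```

Run:
```python
from h import *
W=cam("wrist"); st(.016);cv2.imwrite("pics/w13.png",W[0][:,:,::-1]);plan(640,-99,31,.493,3)
```

```text
t 13.73 tcp [ 637.4 -106.2   40.8] rpy [-3.142 -0.049  0.487] w 13.0 f [-1.9  0.8 -2.5] pt [ 638.1 -105.8   24.8] q [-0.26  0.39  1.56  0.04  1.15 -0.76]
dist 12 dyaw 0.006 final yaw 0.493 t 13.73 w 13.0
[ 1.7 -1.7  3.3] -0.002
[ 1.7 -1.7  3.3] -0.002
[ 1.7 -1.7  3.4] -0.002
```

View pics/w13.png

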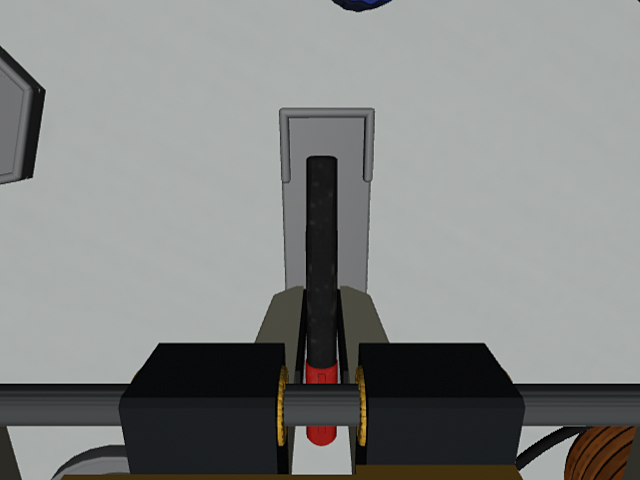

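Request:
servo_tool(
  targets=[1.5,-2,1,0,8,1.5,-2,2,0,8,1,-1.5,2,0,8,0,0,2,0,8,0,0,0,0,8],
)

```text
t: 14.15
tcp_pos: [0.6374, -0.0986, 0.031]
eef_rot: [-3.139, -0.046, 0.486]
force: [0.7, -0.1, -0.3]
grip_width: 0.0131
```

Run:
```python
from h import *
st(.016);plan(640,-99,29,.493,3)
```

```text
t 14.15 tcp [637.4 -98.6  31. ] rpy [-3.139 -0.046  0.486] w 13.1 f [ 0.7 -0.1 -0.3] pt [638.  -98.2  15. ] q [-0.25  0.4   1.57  0.04  1.14 -0.75]
dist 3 dyaw 0.007 final yaw 0.493 t 14.15 w 13.1
[0.7 0.5 0.7] -0.002
[0.7 0.5 0.7] -0.002
[0.7 0.5 0.7] -0.002
```

Request:
servo_tool(
  targets=[0.8,0.5,1,0,8,0.8,0,1,0,8,0.5,0,1,0,8,0,0,1,0,8,0,0,0,0,8],
)

```text
t: 14.57
tcp_pos: [0.6415, -0.0978, 0.0293]
eef_rot: [-3.141, -0.049, 0.487]
force: [-0.5, 0.6, 1.5]
grip_width: 0.0135
```

Run:
```python
from h import *
st(.016)
W=cam("wrist");cv2.imwrite("pics/w14.png",W[0][:,:,::-1])
```

```text
t 14.57 tcp [641.5 -97.8  29.3] rpy [-3.141 -0.049  0.487] w 13.5 f [-0.5  0.6  1.5] pt [642.2 -97.4  13.3] q [-0.25  0.41  1.56  0.04  1.14 -0.75]
```

View pics/w14.png

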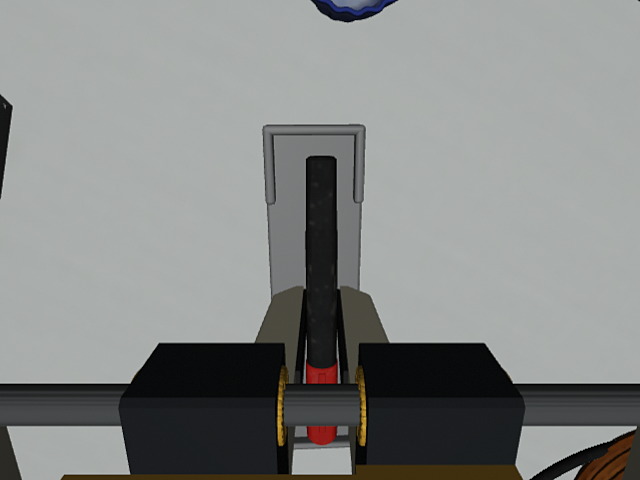

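Run:
```python
from h import *
W=cam("wrist");R=rot(manip.state()["eef_rot"]);p=manip.state()["tcp_pos"]
cv2.imwrite("pics/w14c.png",cv2.resize(W[0][400:480,270:380,::-1],None,fx=6,fy=6,interpolation=cv2.INTER_CUBIC))
for uv,z in (((314,134),.009),((314,126),.009),((321,157),.022),((321,157),.014),((321,445),.022),((321,440),.009),((275,180),.009),((354,180),.009)):
    print(uv,z,(R.T@(ray(W,uv,z)[0]-p)*1e3).round(1))
```

```text
(314, 134) 0.009 [ -2.5 -75.1  20.3]
(314, 126) 0.009 [ -2.5 -78.1  20.3]
(321, 157) 0.022 [  0.2 -67.6   7.4]
(321, 157) 0.014 [  0.2 -66.7  15.4]
(321, 445) 0.022 [ 0.2 64.7  7.4]
(321, 440) 0.009 [ 0.2 74.4 20.4]
(275, 180) 0.009 [-18.4 -57.1  19.5]
(354, 180) 0.009 [ 13.7 -56.9  21.1]
```

View pics/w14c.png

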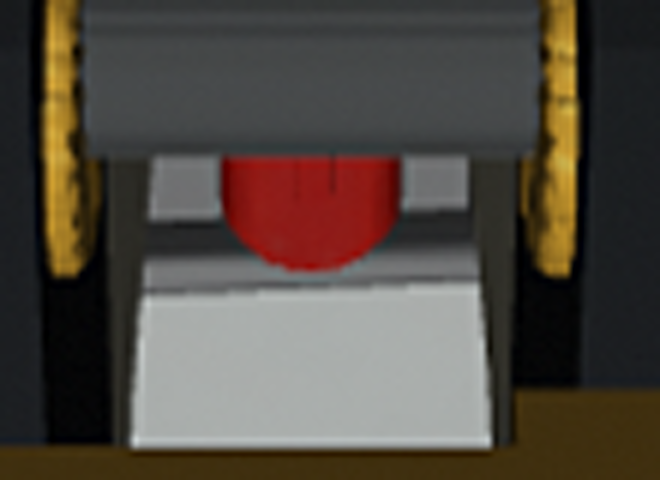

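Request:
servo_tool(
  targets=[-1.2,0,1,0,8,-1.2,0,1,0,8,0,0,0,0,8,0,0,0,0,36,0,0,0,0,36],
)

```text
t: 15.08
tcp_pos: [0.6406, -0.0989, 0.0282]
eef_rot: [3.14, -0.051, 0.487]
force: [-0.0, -0.6, 0.3]
grip_width: 0.0225
```

Request:
servo_tool(
  targets=[0,0,0,0,36,0,0,-4,0,36,0,0,-12,0,36,0,0,-20,0,36,0,0,-20,0,36],
)

```text
t: 15.5
tcp_pos: [0.6331, -0.0996, 0.0802]
eef_rot: [-3.135, -0.042, 0.486]
force: [0.5, 0.5, -0.3]
grip_width: 0.0357
```

Run:
```python
from h import *
st(.016)
W=cam("wrist");cv2.imwrite("pics/w15.png",W[0][:,:,::-1])
```

```text
t 15.5 tcp [633.1 -99.6  80.2] rpy [-3.135 -0.042  0.486] w 35.7 f [ 0.5  0.5 -0.3] pt [633.6 -99.2  64.2] q [-0.25  0.34  1.55  0.04  1.23 -0.75]
```

View pics/w15.png

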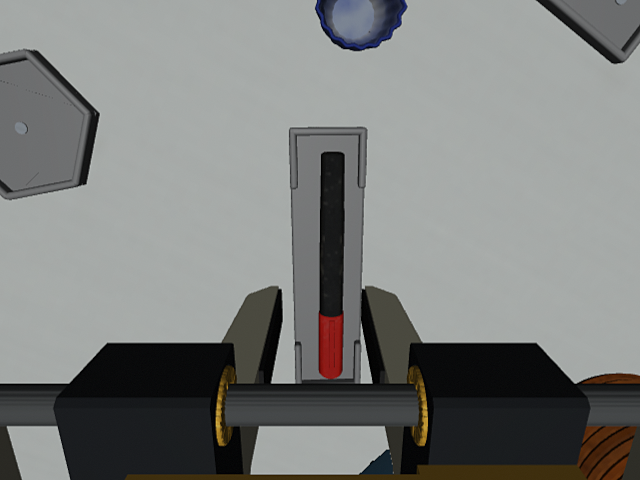

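Run:
```python
from h import *
A=cam("scene");B=cam("side")
for z in(.0,.017,.034): print(ray(A,(163,307),z)*1e3,ray(B,(371,214),z)*1e3)
plan(595,312,150,.486,12)
```

```text
[[613.43161274 324.30340398   0.        ]] [[602.58949485 387.16530411   0.        ]]
[[602.89135634 329.66949025  17.        ]] [[599.90784594 335.46316024  17.        ]]
[[592.35109995 335.03557652  34.        ]] [[597.22619703 283.76101636  34.        ]]
dist 420 dyaw -0.001 final yaw 0.486 t 15.65 w 36.1
[ 13.3 -32.   -4.9] 0.0
[ 13.3 -32.   -4.9] 0.0
[ 13.3 -32.   -4.9] 0.0
[ 13.3 -32.   -4.9] 0.0
[ 13.3 -32.   -4.9] 0.0
[ 13.3 -32.   -4.9] 0.0
[ 13.3 -32.   -4.9] 0.0
[ 13.3 -32.   -4.9] 0.0
[ 13.3 -32.   -4.9] 0.0
[ 13.3 -32.   -4.9] 0.0
[ 13.3 -32.   -4.9] 0.0
[ 13.3 -32.   -4.9] 0.0
```

Request:
servo_tool(
  targets=[5,-12,-20,0,60,10,-24,-18,0,60,14,-34,-12,0,60,14,-34,-4,0,60,14,-34,0,0,60],
)

```text
t: 16.07
tcp_pos: [0.6171, 0.0439, 0.1372]
eef_rot: [-3.138, -0.042, 0.475]
force: [0.9, 0.1, 0.4]
grip_width: 0.0592
```

Request:
servo_tool(
  targets=[14,-34,0,0,60,14,-34,0,0,60,14,-34,0,0,60,14,-34,0,0,60,14,-34,0,0,60],
)

```text
t: 16.48
tcp_pos: [0.5979, 0.2347, 0.1376]
eef_rot: [-3.138, -0.039, 0.473]
force: [0.5, -0.1, 0.6]
grip_width: 0.0601
```

Run:
```python
from h import *
st();plan(602,328,140,.486,4)
```

```text
t 16.48 tcp [597.9 234.7 137.6] rpy [-3.138 -0.039  0.473] w 60.1 f [ 0.5 -0.1  0.6] pt [597.9 234.7 137.6] q [ 0.29  0.27  1.52  0.01  1.31 -0.19]
dist 93 dyaw 0.013 final yaw 0.486 t 16.48 w 60.1
[ 11.6 -20.3  -0.1] -0.003
[ 11.6 -20.3  -0.1] -0.003
[ 11.7 -20.2  -0.1] -0.003
[ 11.8 -20.2  -0.1] -0.003
```

Request:
servo_tool(
  targets=[14,-26,0,0,60,12,-22,0,0,60,10,-16,0,0,60,6,-8,0,0,60,0,0,0,0,60],
)

```text
t: 16.9
tcp_pos: [0.5966, 0.3299, 0.134]
eef_rot: [-3.135, -0.033, 0.482]
force: [0.3, 0.2, -0.2]
grip_width: 0.0597
```

Run:
```python
from h import *
W=cam("wrist");st();cv2.imwrite("pics/w16.png",W[0][:,:,::-1]);print(proj(W,[.602,.331,.034]))
```

```text
t 16.95 tcp [596.4 328.7 133.6] rpy [-3.135 -0.032  0.481] w 60.1 f [0.5 0.8 0. ] pt [596.4 328.7 133.6] q [ 0.42  0.38  1.39  0.01  1.34 -0.06]
[[324.01938237 252.09699937]]
```

View pics/w16.png

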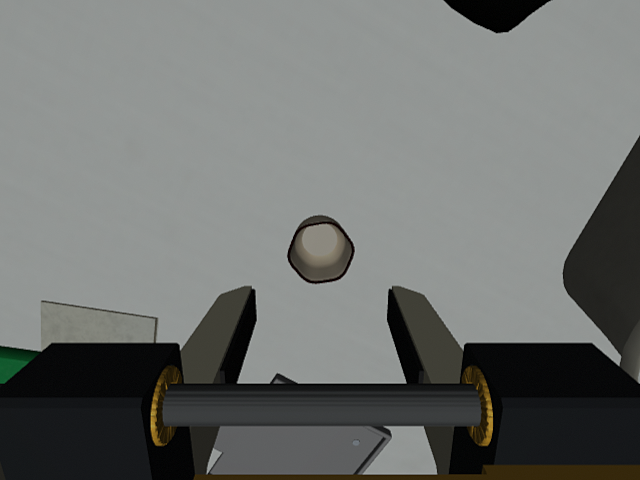

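Run:
```python
from h import *
W=cam("wrist");st()
cv2.imwrite("pics/w16c.png",cv2.resize(W[0][205:295,275:367,::-1],None,fx=6.5,fy=6.5,interpolation=cv2.INTER_CUBIC))
```

```text
t 17.0 tcp [596.7 327.5 133.8] rpy [-3.136 -0.032  0.48 ] w 60.0 f [ 0.5 -0.5  0.3] pt [596.7 327.5 133.8] q [ 0.42  0.38  1.39  0.01  1.34 -0.06]
```

View pics/w16c.png

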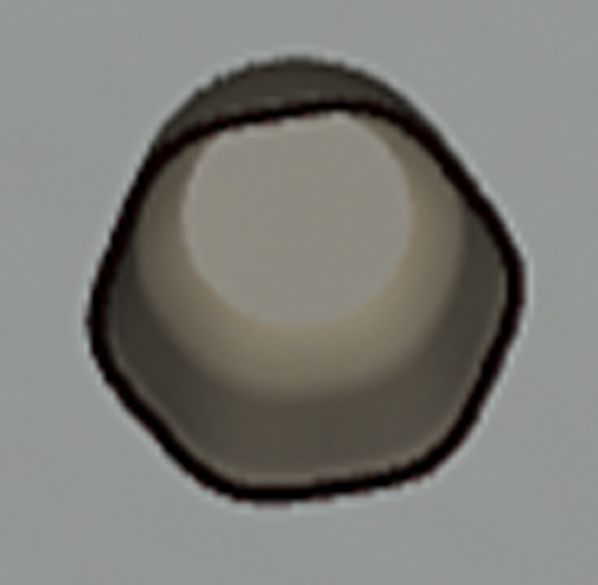

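Run:
```python
from h import *
W=cam("wrist")
V=cv2.cvtColor(W[0],cv2.COLOR_RGB2HSV)[:,:,2]
pts=np.array([[170,140],[350,105],[460,180],[522,270],[440,455],[400,485],[230,497],[180,465],[92,320],[110,260]],float)/6.5+[275,205]
P=ray(W,pts,.034)[:,:2]*1e3
print(cv2.minEnclosingCircle(P.astype(np.float32)),rect(np.c_[P,P[:,0]]/1e3))
c=ray(W,(322.1,251.2),.034)*1e3;print(c)
fl=[[[190,130],[340,107]],[[100,290],[160,150]],[[440,450],[515,300]],[[230,495],[420,470]]]
for f in fl:
    q=ray(W,np.array(f)/6.5+[275,205],.034);d=q[1]-q[0];print(np.degrees(np.arctan2(d[1],d[0])))
plan(c[0,0],c[0,1],80,.096,5)
```

```text
((600.9076538085938, 328.0086975097656), 21.51268768310547) (array([600.4, 327.5]), array([38., 42.]), 5.7)
[[600.63705816 328.60983479  34.        ]]
36.04334369516661
94.2527145261498
93.14206053083544
34.84567958862887
dist 54 dyaw -0.383 final yaw 0.096 t 17.05 w 60.1
[ 0.5  0.1 10.8] 0.077
[ 0.5  0.  10.8] 0.077
[ 0.4 -0.1 10.8] 0.077
[ 0.4 -0.1 10.8] 0.077
[ 0.4 -0.2 10.8] 0.077
```

Request:
servo_tool(
  targets=[0.5,0,10,0.08,65,0.5,0,12,0.08,65,0.4,0,12,0.08,65,0.4,0,12,0.08,65,0,0,4,0.07,65],
)

```text
t: 17.47
tcp_pos: [0.6039, 0.3198, 0.0851]
eef_rot: [-3.125, -0.032, 0.066]
force: [0.7, -1.5, -0.2]
grip_width: 0.0652
```

Run:
```python
from h import *
W=cam("wrist");st(.01)
cv2.imwrite("pics/w17.png",W[0][:,:,::-1])
plan(600.7,328.3,50,.09,3)
```

```text
t 17.52 tcp [603.8 319.4  84.7] rpy [-3.125 -0.031  0.061] w 65.0 f [-0.5 -0.5 -0.3] pt [604.1 319.6  74.7] q [0.41 0.43 1.42 0.01 1.25 0.35]
dist 36 dyaw 0.029 final yaw 0.09 t 17.52 w 65.0
[-1.2 -2.8 11.6] -0.01
[-1.2 -2.8 11.6] -0.01
[-1.1 -2.8 11.6] -0.01
```

View pics/w17.png

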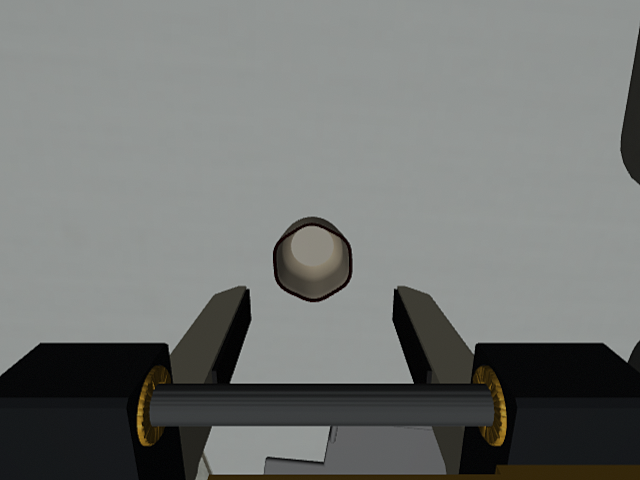

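Run:
```python
from h import *
W=cam("wrist");c=ray(W,(312.5,262),.034)*1e3;print(c)
plan(c[0,0]-.4,c[0,1],50,.07,3)
```

```text
[[600.58364868 330.08814924  34.        ]]
dist 37 dyaw 0.001 final yaw 0.07 t 17.57 w 64.7
[-1.4 -3.3 11.9] -0.0
[-1.4 -3.3 11.9] -0.0
[-1.4 -3.3 11.9] -0.0
```

Request:
servo_tool(
  targets=[-1.4,-3.3,8,0,65,-1.4,-3.3,10,0,65,-1.4,-3.3,10,0,65,0,0,4,0,65,0,0,0,0,65],
)

```text
t: 17.98
tcp_pos: [0.6016, 0.3285, 0.0529]
eef_rot: [-3.124, -0.035, 0.074]
force: [-0.0, -0.2, 0.2]
grip_width: 0.0649
```

Run:
```python
from h import *
W=cam("wrist");st(.01)
cv2.imwrite("pics/w18.png",W[0][:,:,::-1])
plan(600.2,329.8,32,.07,3)
```

```text
t 18.03 tcp [601.5 328.5  53. ] rpy [-3.124 -0.034  0.074] w 65.3 f [ 0.1  1.  -0.8] pt [601.8 328.7  43. ] q [0.42 0.47 1.43 0.   1.2  0.35]
dist 21 dyaw -0.004 final yaw 0.07 t 18.03 w 65.3
[-0.6 -0.3  7. ] 0.001
[-0.6 -0.3  7. ] 0.001
[-0.6 -0.3  7. ] 0.001
```

View pics/w18.png

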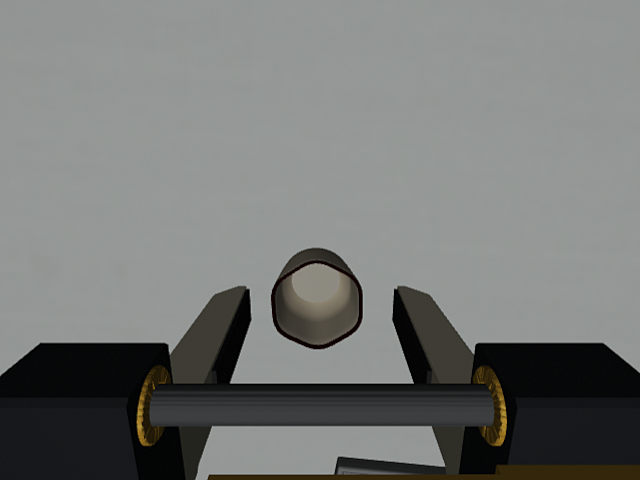

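Centred, with the flats aligned to the jaws. I'll go down and close on the cup.

Request:
servo_tool(
  targets=[-0.7,-0.4,7,0,65,-0.7,-0.4,7,0,65,-0.6,-0.3,6,0,65,0,0,2,0,65,0,0,0,0,50],
  grip_force=15,
)

```text
t: 18.45
tcp_pos: [0.6003, 0.3307, 0.0294]
eef_rot: [-3.124, -0.036, 0.076]
force: [0.7, 0.9, 0.1]
grip_width: 0.0621
```

Run:
```python
from h import *
st(.01)
```

```text
t 18.45 tcp [600.3 330.7  29.4] rpy [-3.124 -0.036  0.076] w 62.1 f [0.7 0.9 0.1] pt [600.7 330.9  19.4] q [0.43 0.5  1.45 0.   1.16 0.35]
```

Request:
servo_tool(
  targets=[0,0,-2.5,0,50,0,0,0,0,34,0,0,0,0,34,0,0,0,0,34,0,0,0,0,34],
)

```text
t: 18.87
tcp_pos: [0.6006, 0.3307, 0.0327]
eef_rot: [-3.124, -0.036, 0.076]
force: [0.5, 0.4, -0.1]
grip_width: 0.0403
```

Request:
servo_tool(
  targets=[0,0,0,0,34,0,0,-3,0,34,0,0,-6,0,34,0,0,-12,0,34,0,0,-12,0,34],
)

```text
t: 19.28
tcp_pos: [0.5977, 0.3291, 0.0652]
eef_rot: [-3.125, -0.032, 0.076]
force: [-1.1, 0.4, 0.8]
grip_width: 0.0403
```

Run:
```python
from h import *
W=cam("wrist");st(.01)
cv2.imwrite("pics/w19.png",W[0][:,:,::-1])
plan(462.5,-99.5,120,.07,14)
```

```text
t 19.33 tcp [599.3 329.8  68.8] rpy [-3.124 -0.036  0.076] w 40.1 f [1.6 0.9 1.5] pt [599.7 330.   58.8] q [0.43 0.45 1.43 0.   1.22 0.35]
dist 453 dyaw -0.006 final yaw 0.07 t 19.33 w 40.1
[-11.9  29.8  -4.6] 0.0
[-11.9  29.8  -4.6] 0.0
[-11.9  29.8  -4.6] 0.0
[-11.9  29.8  -4.6] 0.0
[-11.9  29.8  -4.6] 0.0
[-11.9  29.8  -4.6] 0.0
[-11.9  29.8  -4.6] 0.0
[-11.8  29.8  -4.6] 0.0
[-11.8  29.8  -4.6] 0.0
[-11.8  29.8  -4.6] 0.0
[-11.8  29.8  -4.6] 0.0
[-11.8  29.8  -4.6] 0.0
[-11.8  29.8  -4.6] 0.0
[-11.8  29.8  -4.6] 0.0
```

View pics/w19.png

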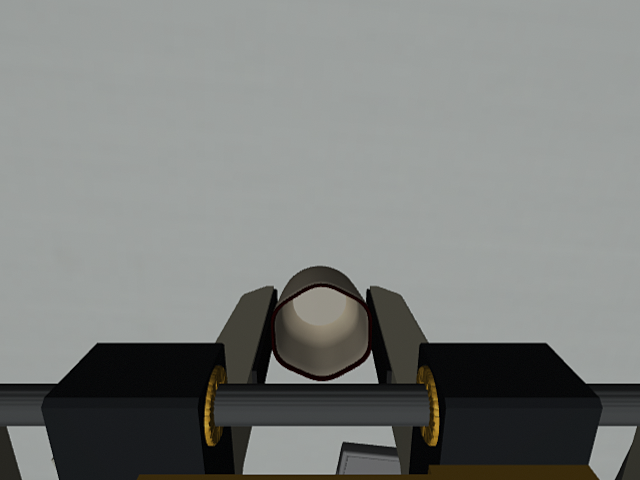

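Request:
servo_tool(
  targets=[-4,9,-14,0,34,-8,18,-16,0,34,-12,30,-12,0,34,-12,30,-6,0,34,-12,30,-3,0,34],
)

```text
t: 19.75
tcp_pos: [0.5608, 0.2116, 0.1249]
eef_rot: [-3.12, -0.047, 0.082]
force: [1.0, -0.5, 0.4]
grip_width: 0.0404
```

Request:
servo_tool(
  targets=[-12,30,0,0,34,-12,30,0,0,34,-12,30,0,0,34,-12,30,0,0,34,-12,30,0,0,34],
)

```text
t: 20.17
tcp_pos: [0.5146, 0.0517, 0.1273]
eef_rot: [-3.119, -0.062, 0.085]
force: [0.0, -1.1, -0.4]
grip_width: 0.0404
```

Request:
servo_tool(
  targets=[-12,30,0,0,34,-12,30,0,0,34,-12,30,0,0,34,-10,22,0,0,34,-5,10,0,0,34],
)

```text
t: 20.58
tcp_pos: [0.4734, -0.0834, 0.1278]
eef_rot: [-3.124, -0.073, 0.083]
force: [-0.0, 0.9, -0.4]
grip_width: 0.0406
```

Run:
```python
from h import *
W=cam("wrist");st(.0327)
cv2.imwrite("pics/w20.png",W[0][:,:,::-1])
plan(462.5,-99.5,110,.07,5)
```

```text
t 20.63 tcp [473.2 -84.4 128. ] rpy [-3.125 -0.073  0.083] w 40.2 f [ 0.3 -1.5 -0.3] pt [475.5 -83.6  95.4] q [-0.32 -0.18  2.    0.05  1.26 -0.41]
dist 26 dyaw -0.013 final yaw 0.07 t 20.63 w 40.2
[-2.6  2.9  3.4] 0.003
[-2.6  2.9  3.4] 0.003
[-2.6  2.9  3.4] 0.003
[-2.6  2.9  3.4] 0.003
[-2.6  2.9  3.4] 0.003
```

View pics/w20.png

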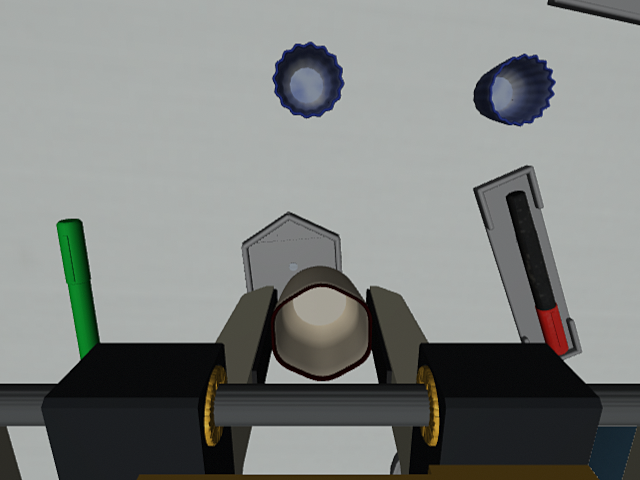

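Run:
```python
from h import *
W=cam("wrist");st(.0327);print(ray(W,(293,267),.004)*1e3, ray(W,(308,80),.02)*1e3)
plan(459,-100,90,.07,5)
```

```text
t 20.68 tcp [473.8 -82.8 127.9] rpy [-3.124 -0.073  0.082] w 40.1 f [ 0.9  0.3 -0.5] pt [476.1 -82.   95.3] q [-0.31 -0.18  2.    0.05  1.26 -0.41]
[[ 464.14002994 -104.19777914    4.        ]] [[465.10092008  18.42867304  20.        ]]
dist 44 dyaw -0.012 final yaw 0.07 t 20.68 w 40.1
[-3.8  3.3  7.3] 0.002
[-3.8  3.3  7.3] 0.002
[-3.8  3.3  7.3] 0.002
[-3.8  3.3  7.3] 0.002
[-3.7  3.3  7.3] 0.002
```

Request:
servo_tool(
  targets=[-3.6,3.8,7,0,34,-3.6,3.8,8,0,34,-3.6,3.8,8,0,34,-3.6,3.8,8,0,34,-3,3.8,6,0,34],
)

```text
t: 21.1
tcp_pos: [0.4627, -0.1016, 0.0892]
eef_rot: [-3.125, -0.079, 0.085]
force: [0.6, -0.7, -0.1]
grip_width: 0.0401
```

Run:
```python
from h import *
W=cam("wrist");st(.0327)
cv2.imwrite("pics/w21.png",W[0][:,:,::-1])
plan(461,-102,50,.07,5)
```

```text
t 21.15 tcp [ 461.4 -101.8   87.7] rpy [-3.125 -0.076  0.085] w 40.0 f [-0.5 -0.7 -1.8] pt [ 463.8 -101.    55.1] q [-0.36 -0.15  2.06  0.05  1.17 -0.47]
dist 38 dyaw -0.015 final yaw 0.07 t 21.15 w 40.0
[-0.7  0.2  7.5] 0.003
[-0.7  0.2  7.5] 0.003
[-0.7  0.2  7.5] 0.003
[-0.7  0.2  7.5] 0.003
[-0.7  0.2  7.5] 0.003
```

View pics/w21.png

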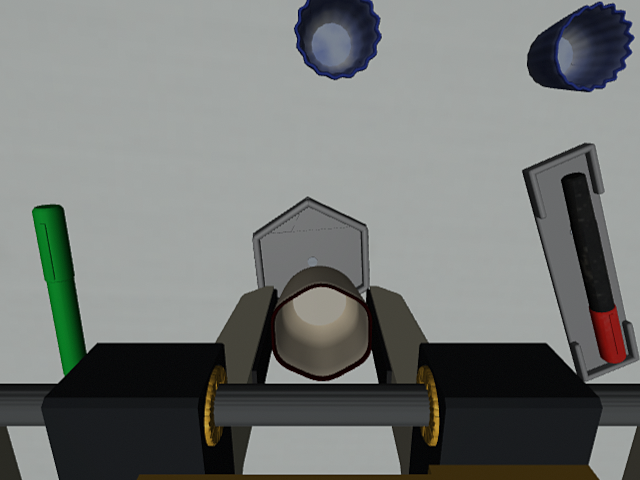

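Request:
servo_tool(
  targets=[-0.8,0.5,7,0,34,-0.8,0.5,8,0,34,-0.8,0.5,8,0,34,-0.8,0.5,7,0,34,0,0,3,0,34],
)

```text
t: 21.57
tcp_pos: [0.4601, -0.1027, 0.0501]
eef_rot: [-3.124, -0.075, 0.086]
force: [-0.2, 0.4, -0.9]
grip_width: 0.0402
```

Run:
```python
from h import *
W=cam("wrist");st(.0327)
cv2.imwrite("pics/w22.png",W[0][:,:,::-1])
plan(460.5,-102,40,.07,5)
```

```text
t 21.62 tcp [ 459.9 -102.5   49.7] rpy [-3.123 -0.074  0.085] w 40.3 f [ 0.1  0.4 -0.5] pt [ 462.2 -101.7   17.1] q [-0.37 -0.1   2.09  0.06  1.09 -0.48]
dist 10 dyaw -0.015 final yaw 0.07 t 21.62 w 40.3
[-0.  -0.1  2. ] 0.003
[-0.  -0.1  2. ] 0.003
[-0.  -0.1  2. ] 0.003
[-0.  -0.1  2. ] 0.003
[-0.  -0.1  2. ] 0.003
```

View pics/w22.png

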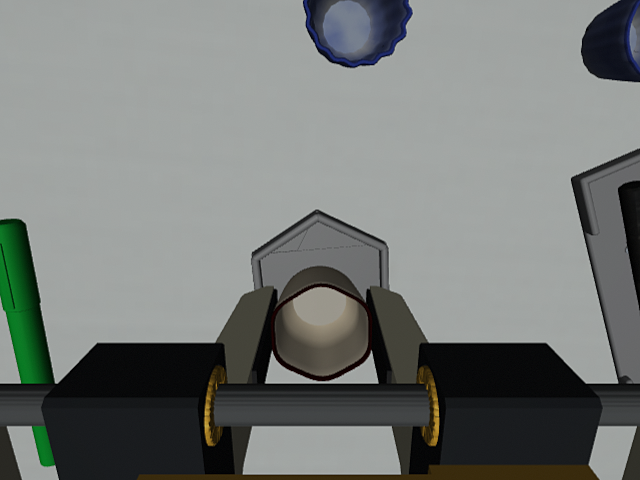

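Run:
```python
from h import *
W=cam("wrist");s=manip.state();R=rot(s["eef_rot"])
q=ray(W,[(317,211),(252,252),(388,242)],.008);print(((q-s["tcp_pos"])@R*1e3).round(1), (q*1e3).round(1))
```

```text
[[ -2.  -39.   43.2]
 [-33.2 -19.4  40.5]
 [ 32.7 -22.9  45.5]] [[457.9 -62.9   8. ]
 [428.4 -85.1   8. ]
 [493.9 -76.    8. ]]
```

Request:
servo_tool(
  targets=[0,0,3,0,34,0,0,3,0,34,0,0,2.5,0,34,0,0,2,0,34,0,0,0,0,34],
)

```text
t: 22.08
tcp_pos: [0.4624, -0.1026, 0.0404]
eef_rot: [-3.125, -0.077, 0.086]
force: [1.3, 0.8, -0.8]
grip_width: 0.0406
```

Run:
```python
from h import *
st(.0327)
```

```text
t 22.08 tcp [ 462.4 -102.6   40.4] rpy [-3.125 -0.077  0.086] w 40.6 f [ 1.3  0.8 -0.8] pt [ 464.9 -101.9    7.8] q [-0.36 -0.08  2.09  0.06  1.07 -0.48]
```

Request:
servo_tool(
  targets=[-0.5,0,1,0,34,-0.5,0,1,0,34,0,0,1,0,34,0,0,0,0,34,0,0,0,0,34],
)

```text
t: 22.5
tcp_pos: [0.462, -0.1028, 0.0375]
eef_rot: [-3.125, -0.078, 0.086]
force: [0.6, -0.8, -0.7]
grip_width: 0.04
```

Run:
```python
from h import *
st(.0327)
```

```text
t 22.5 tcp [ 462.  -102.8   37.5] rpy [-3.125 -0.078  0.086] w 40.0 f [ 0.6 -0.8 -0.7] pt [ 464.5 -102.     4.9] q [-0.36 -0.07  2.09  0.06  1.06 -0.48]
```

Now I'll release the cup and rise straight up.

Request:
servo_tool(
  targets=[0,0,0.5,0,34,0,0,0,0,34,0,0,0,0,66,0,0,0,0,66,0,0,0,0,66],
)

```text
t: 22.92
tcp_pos: [0.4623, -0.1029, 0.0374]
eef_rot: [-3.125, -0.079, 0.086]
force: [-0.3, -0.2, -0.7]
grip_width: 0.0557
```

Request:
servo_tool(
  targets=[0,0,-3,0,66,0,0,-10,0,66,0,0,-18,0,66,0,0,-22,0,66,0,0,-22,0,66],
)

```text
t: 23.33
tcp_pos: [0.4523, -0.1031, 0.1112]
eef_rot: [-3.121, -0.069, 0.086]
force: [0.3, -0.7, 0.7]
grip_width: 0.0661
```

Run:
```python
from h import *
W=cam("wrist");st()
cv2.imwrite("pics/w23.png",W[0][:,:,::-1])
plan(435,130,170,.29,8)
```

```text
t 23.38 tcp [ 454.9 -104.2  116.4] rpy [-3.124 -0.075  0.086] w 65.8 f [ 2.3 -1.1  2.8] pt [ 454.9 -104.2  116.4] q [-0.37 -0.21  2.05  0.05  1.24 -0.48]
dist 241 dyaw 0.204 final yaw 0.29 t 23.38 w 65.8
[  0.5 -29.5  -6.1] -0.026
[  1.3 -29.5  -6.1] -0.026
[  2.  -29.5  -6. ] -0.026
[  2.8 -29.4  -6. ] -0.026
[  3.5 -29.3  -5.9] -0.026
[  4.3 -29.3  -5.9] -0.026
[  5.  -29.1  -5.8] -0.026
[  5.7 -29.   -5.8] -0.026
```

View pics/w23.png

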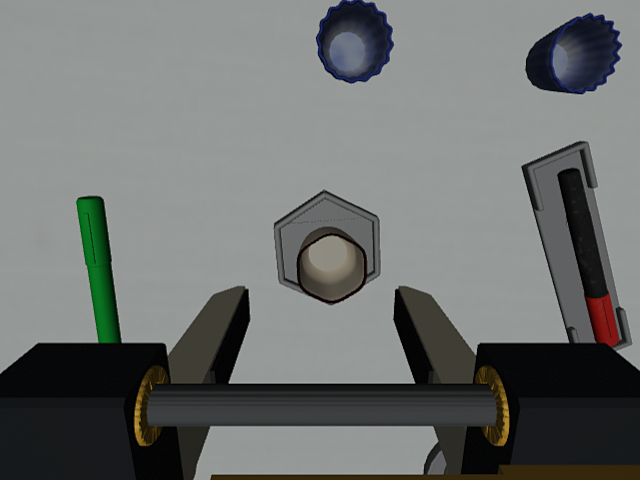

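Run:
```python
from h import *
W=cam("wrist")
print(ray(W,[(332,268.5)],.038)*1e3)
q=ray(W,[(275,227),(325,191),(380,217),(379,275),(275.5,280)],.009)*1e3;print(q.round(1)); print(q[0]+q[2]-q[1], (q[2]+q[4])/2)
cv2.imwrite("pics/w23c.png",cv2.resize(W[0][180:310,265:390,::-1],None,fx=4.5,fy=4.5,interpolation=cv2.INTER_CUBIC))
```

```text
[[ 467.72189689 -106.56712403   38.        ]]
[[ 432.3  -91.1    9. ]
 [ 462.4  -65.6    9. ]
 [ 499.6  -80.     9. ]
 [ 504.1 -120.1    9. ]
 [ 434.6 -127.6    9. ]]
[ 469.58681094 -105.48198011    9.        ] [ 467.1178376  -103.77892823    9.        ]
```

View pics/w23c.png

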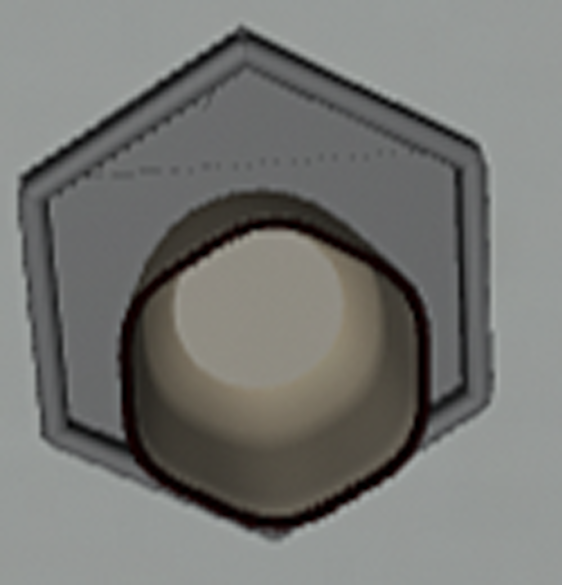

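Run:
```python
from h import *
plan(432,134,165,-1.28,12,half=False)
```

```text
dist 245 dyaw -1.366 final yaw -1.28 t 23.43 w 66.0
[  0.1 -20.   -3.8] 0.114
[ -2.2 -19.9  -4. ] 0.114
[ -4.4 -19.5  -4.2] 0.114
[ -6.6 -18.8  -4.4] 0.114
[ -8.7 -17.9  -4.5] 0.114
[-10.6 -16.8  -4.7] 0.114
[-12.4 -15.4  -4.9] 0.114
[-14.1 -13.9  -5. ] 0.114
[-15.6 -12.1  -5.2] 0.114
[-16.8 -10.3  -5.3] 0.114
[-17.9  -8.2  -5.4] 0.114
[-18.7  -6.1  -5.5] 0.114
```

Request:
servo_tool(
  targets=[0,-20,-5,0.114,60,-2,-20,-5,0.114,60,-4,-20,-5,0.114,60,-7,-19,-5,0.114,60,-9,-18,-5,0.114,60],
)

```text
t: 23.85
tcp_pos: [0.4456, -0.0047, 0.1443]
eef_rot: [-3.085, -0.058, -0.509]
force: [-0.2, -0.1, 0.9]
grip_width: 0.06
```

Request:
servo_tool(
  targets=[-11,-17,-5,0.114,60,-12,-15,-5,0.114,60,-14,-14,-5,0.114,60,-16,-12,-5,0.114,60,-17,-10,-5,0.114,60],
)

```text
t: 24.27
tcp_pos: [0.4365, 0.0983, 0.1722]
eef_rot: [-3.062, -0.016, -1.109]
force: [0.6, -0.0, -0.2]
grip_width: 0.0599
```

Run:
```python
from h import *
st();plan(432,134,160,-1.28,3)
```

```text
t 24.27 tcp [436.5  98.3 172.2] rpy [-3.062 -0.016 -1.109] w 59.9 f [ 0.6 -0.  -0.2] pt [436.5  98.3 172.2] q [ 0.1  -0.34  2.05  0.01  1.35  1.2 ]
dist 38 dyaw -0.171 final yaw -1.28 t 24.27 w 59.9
[-11.4  -3.7   4.2] 0.057
[-11.6  -3.    4.1] 0.057
[-11.8  -2.3   4.1] 0.057
```

Request:
servo_tool(
  targets=[-12,-4,4,0.057,60,-12,-3,4,0.057,60,-11,-3,4,0.057,60,0,0,0,0,60,0,0,0,0,60],
)

```text
t: 24.68
tcp_pos: [0.4323, 0.1402, 0.1624]
eef_rot: [-3.057, -0.0, -1.289]
force: [0.1, -0.3, -0.4]
grip_width: 0.0598
```

```bash
cat >> h.py <<'E'
def handle(C,box,z=.012):
    hs=cv2.cvtColor(C[0],cv2.COLOR_RGB2HSV);H,S,V=[hs[:,:,i].astype(int) for i in range(3)]
    c=blob(C,((H>45)&(H<90)&(S>80)).astype(np.uint8),0,box);P=ray(C,c,z);r=rect(P);print("handle",r,"px",c.mean(0).round(),c.min(0),c.max(0));return r
E
python3 - <<'E'
from h import *
W=cam("wrist");st();cv2.imwrite("pics/w24.png",W[0][:,:,::-1]);handle(W,(0,0,640,480),.016);handle(W,(0,0,640,480),.008)
E
```

```text
t 24.73 tcp [432.2 140.  162.3] rpy [-3.058 -0.    -1.289] w 60.3 f [ 0.4 -0.5  0.4] pt [432.2 140.  162.3] q [ 0.19 -0.31  2.05  0.01  1.32  1.48]
handle (array([438.1, 135.6]), array([58.8, 24.3]), 16.9) px [329. 239.] [313. 201.] [345. 277.]
handle (array([436.4, 135. ]), array([60.4, 24.9]), 16.9) px [329. 239.] [313. 201.] [345. 277.]
```

View pics/w24.png

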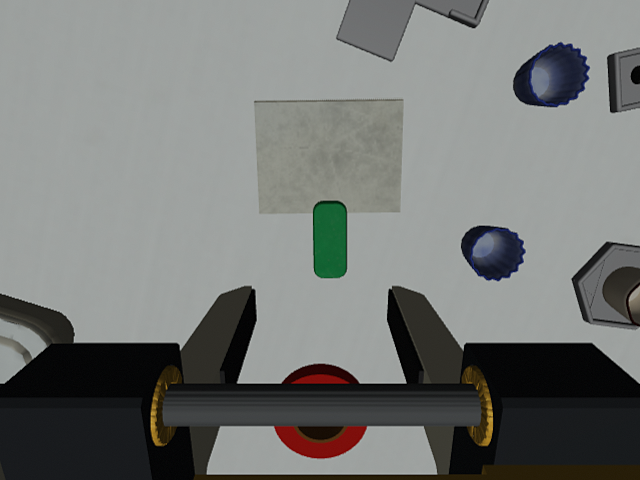

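Run:
```python
from h import *
plan(430.3,133.5,60,-1.276,7)
```

```text
dist 103 dyaw 0.013 final yaw -1.276 t 24.73 w 60.3
[ 0.8  1.7 14.5] -0.002
[ 0.8  1.8 14.5] -0.002
[ 0.8  1.8 14.5] -0.002
[ 0.8  1.8 14.5] -0.002
[ 0.8  1.8 14.5] -0.002
[ 0.8  1.8 14.5] -0.002
[ 0.8  1.8 14.5] -0.002
```

Request:
servo_tool(
  targets=[1,2,16,-0.002,56,1,2,20,-0.002,52,1,2,20,-0.002,52,1,2,20,-0.002,52,1,2,14,-0.002,52],
)

```text
t: 25.15
tcp_pos: [0.4366, 0.1314, 0.0748]
eef_rot: [-3.047, -0.004, -1.272]
force: [-0.3, -0.3, -0.8]
grip_width: 0.0519
```

Run:
```python
from h import *
W=cam("wrist");st();cv2.imwrite("pics/w25.png",W[0][:,:,::-1]);handle(W,(270,0,380,480),.012)
plan(430.3,133.5,40,-1.276,4)
```

```text
t 25.2 tcp [434.8 130.8  72.1] rpy [-3.051 -0.004 -1.272] w 51.8 f [-1.2 -1.3 -1.4] pt [434.8 130.8  72.1] q [ 0.17 -0.21  2.14  0.01  1.12  1.44]
handle (array([437.7, 135. ]), array([60.1, 25.3]), 16.4) px [315. 277.] [292. 225.] [338. 329.]
dist 33 dyaw -0.004 final yaw -1.276 t 25.2 w 51.8
[-1.   1.6  7.9] 0.001
[-1.   1.6  7.9] 0.001
[-1.   1.6  7.9] 0.001
[-1.   1.6  7.9] 0.001
```

View pics/w25.png

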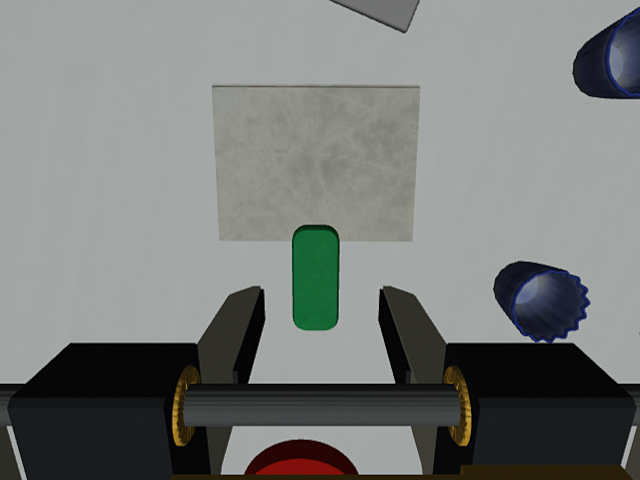

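Request:
servo_tool(
  targets=[-1,1.6,9,0,52,-1,1.6,10,0,52,-1,1.6,10,0,52,-0.5,1.6,8,0,52,0,0,4,0,52],
)

```text
t: 25.62
tcp_pos: [0.4325, 0.1316, 0.0294]
eef_rot: [-3.048, -0.005, -1.272]
force: [0.1, 0.2, -0.6]
grip_width: 0.0519
```

Run:
```python
from h import *
W=cam("wrist");st(.017);cv2.imwrite("pics/w26.png",W[0][:,:,::-1])
plan(430.8,133.3,25.5,-1.28,2)
```

```text
t 25.67 tcp [432.2 131.6  28.9] rpy [-3.049 -0.005 -1.272] w 52.1 f [-0.8  0.3 -0.3] pt [433.7 131.9  12. ] q [ 0.18 -0.14  2.17  0.01  1.02  1.44]
dist 4 dyaw -0.008 final yaw -1.28 t 25.67 w 52.1
[-1.   0.6  1.7] 0.004
[-1.   0.6  1.7] 0.004
```

View pics/w26.png

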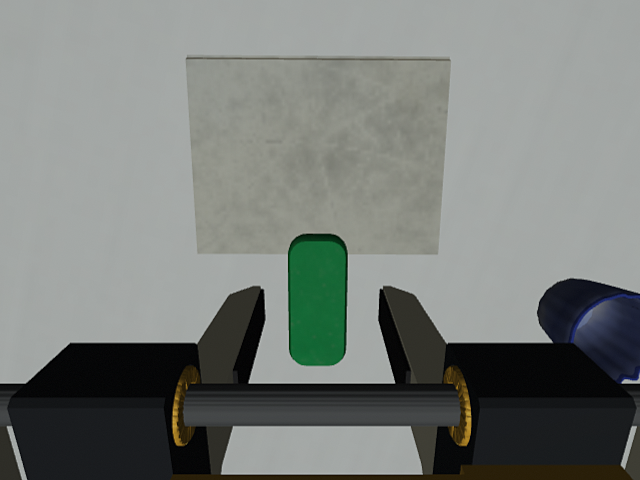

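Request:
servo_tool(
  targets=[-1,0.5,2,0.004,45,-0.5,0.5,1.5,0.004,40,0,0,0,0,20,0,0,0,0,20,0,0,0,0,20],
  grip_force=45,
)

```text
t: 26.08
tcp_pos: [0.4322, 0.1335, 0.0261]
eef_rot: [-3.047, -0.004, -1.28]
force: [-0.1, -0.0, -1.2]
grip_width: 0.025
```

Request:
servo_tool(
  targets=[0,0,0,0,20,0,0,0,0,20,0,0,-3,0,20,0,0,-6,0,20,0,0,-10,0,20],
)

```text
t: 26.5
tcp_pos: [0.429, 0.1328, 0.0448]
eef_rot: [-3.05, -0.004, -1.28]
force: [-0.4, -1.1, -1.5]
grip_width: 0.0251
```

Run:
```python
from h import *
W=cam("wrist");st(.017);cv2.imwrite("pics/w27.png",W[0][:,:,::-1])
```

```text
t 26.55 tcp [430.4 133.1  47.4] rpy [-3.047 -0.004 -1.28 ] w 25.0 f [ 1.7 -0.6  0.7] pt [432.  133.5  30.5] q [ 0.18 -0.18  2.17  0.01  1.06  1.46]
```

View pics/w27.png

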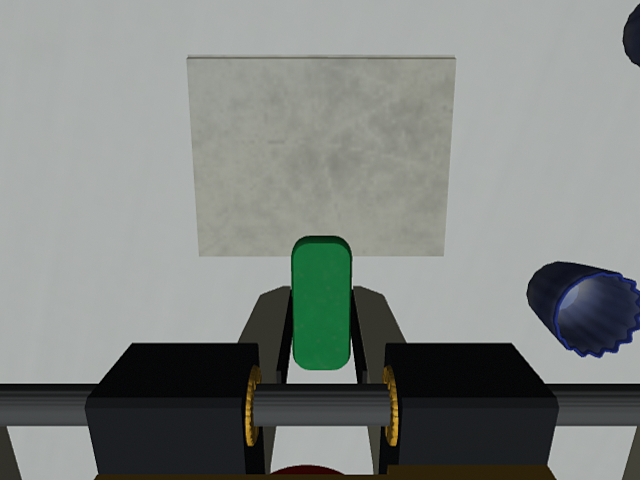

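Run:
```python
from h import *
plan(600,148,115,-1.649,10)
```

```text
dist 183 dyaw -0.369 final yaw -1.649 t 26.55 w 25.0
[  3.5 -17.2  -5.1] 0.037
[  2.9 -17.3  -5.1] 0.037
[  2.2 -17.4  -5.1] 0.037
[  1.6 -17.5  -5.1] 0.037
[  1.  -17.6  -5.1] 0.037
[  0.3 -17.6  -5.1] 0.037
[ -0.3 -17.6  -5.1] 0.037
[ -0.9 -17.6  -5.1] 0.037
[ -1.5 -17.5  -5.1] 0.037
[ -2.2 -17.4  -5.2] 0.037
```

Request:
servo_tool(
  targets=[0,0,-10,0,20,1,-5,-14,0.02,20,3,-12,-14,0.03,20,3,-17,-10,0.037,20,2,-17,-7,0.037,20],
)

```text
t: 26.97
tcp_pos: [0.4752, 0.1351, 0.111]
eef_rot: [-3.049, 0.008, -1.406]
force: [0.5, 0.6, -1.2]
grip_width: 0.025
```

Request:
servo_tool(
  targets=[1,-17,-4,0.037,20,1,-17,0,0.037,20,0,-17,0,0.037,20,0,-17,0,0.037,20,0,-15,0,0.037,20],
)

```text
t: 27.38
tcp_pos: [0.5646, 0.1412, 0.1317]
eef_rot: [-3.041, 0.028, -1.599]
force: [-0.3, 0.1, -1.3]
grip_width: 0.0251
```

Run:
```python
from h import *
st();W=cam("wrist");cv2.imwrite("pics/w28.png",W[0][:,:,::-1]);plan(600,148,110,-1.649,4)
```

```text
t 27.38 tcp [564.6 141.2 131.7] rpy [-3.041  0.028 -1.599] w 25.1 f [-0.3  0.1 -1.3] pt [564.6 141.2 131.7] q [0.15 0.06 1.77 0.01 1.21 1.75]
dist 41 dyaw -0.047 final yaw -1.649 t 27.43 w 25.4
[-1.8 -7.5  6.6] 0.012
[-1.9 -7.5  6.6] 0.012
[-2.  -7.5  6.6] 0.012
[-2.1 -7.5  6.6] 0.012
```

View pics/w28.png

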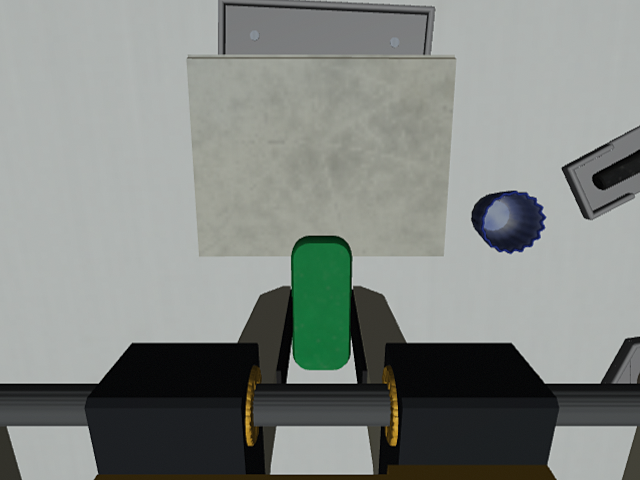

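```bash
cat >> h.py <<'E'
def tray(W,l,r):
    q=ray(W,[l,r],.009)[:,:2]*1e3;d=q[1]-q[0];a=np.arctan2(d[1],d[0])
    n=np.array([d[1],-d[0]])/np.linalg.norm(d)  # toward robot?
    if n[0]>0:n=-n
    o=q.mean(0)+81*n
    print("far corners",q.round(1),"w",np.linalg.norm(d).round(1),"yaw",a.round(3),"origin",o.round(1),"grip tgt",(o+44*n).round(1));return o,n,a
E
python3 - <<'E'
from h import *
st();W=cam("wrist");tray(W,(219,1.5),(435,7.5))
E
```

```text
t 27.43 tcp [567.1 141.  132.8] rpy [-3.038  0.028 -1.602] w 25.4 f [-1.  -1.7  1.1] pt [567.1 141.  132.8] q [0.15 0.07 1.76 0.01 1.21 1.75]
far corners [[732.9 203.3]
 [724.   69.1]] w 134.5 yaw -1.637 origin [647.6 141.5] grip tgt [603.7 144.4]
```

Request:
servo_tool(
  targets=[-1,-8,4,0.012,20,-1,-8,5,0.012,20,-1,-8,5,0.012,20,-1,-6,5,0,20,0,0,0,0,20],
)

```text
t: 27.9
tcp_pos: [0.5965, 0.1443, 0.1163]
eef_rot: [-3.042, 0.031, -1.631]
force: [0.6, -0.8, -0.9]
grip_width: 0.0253
```

Run:
```python
from h import *
st(.02);W=cam("wrist");cv2.imwrite("pics/w29.png",W[0][:,:,::-1]);plan(601,146,90,-1.64,4)
```

```text
t 27.9 tcp [596.5 144.3 116.3] rpy [-3.042  0.031 -1.631] w 25.3 f [ 0.6 -0.8 -0.9] pt [598.5 144.8  96.4] q [0.15 0.16 1.69 0.01 1.19 1.78]
dist 27 dyaw -0.009 final yaw -1.64 t 27.95 w 25.4
[-0.3 -0.5  6.7] 0.002
[-0.3 -0.5  6.7] 0.002
[-0.3 -0.5  6.7] 0.002
[-0.3 -0.5  6.7] 0.002
```

View pics/w29.png

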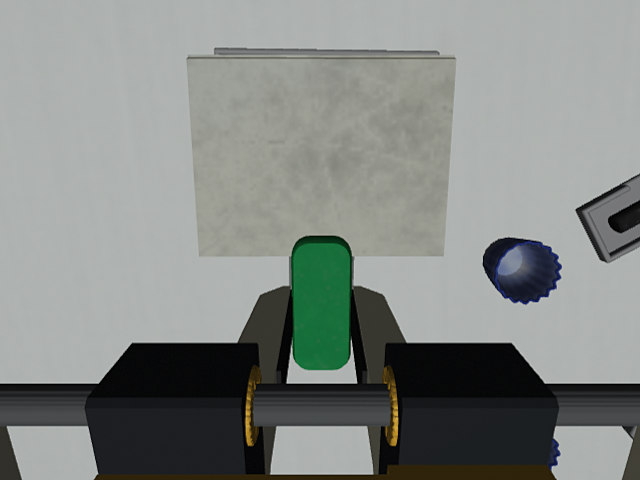

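Run:
```python
from h import *
st();W=cam("wrist");tray(W,(214,48),(440,51.5))
```

```text
t 27.95 tcp [596.1 144.3 116.6] rpy [-3.042  0.031 -1.631] w 25.4 f [-0.   0.4 -0.3] pt [596.1 144.3 116.6] q [0.15 0.16 1.69 0.01 1.19 1.78]
far corners [[732.1 203.9]
 [721.   69.6]] w 134.8 yaw -1.653 origin [645.8 143.4] grip tgt [602. 147.]
```

Run:
```python
from h import *
plan(602,147,55,-1.645,5)
```

```text
dist 62 dyaw -0.014 final yaw -1.645 t 28.0 w 25.3
[-0.2  0.1 12.4] 0.003
[-0.2  0.1 12.4] 0.003
[-0.2  0.1 12.4] 0.003
[-0.2  0.1 12.4] 0.003
[-0.2  0.1 12.4] 0.003
```

Request:
servo_tool(
  targets=[-0.2,0,11,0.003,20,-0.2,0,13,0.003,20,-0.2,0,13,0.003,20,-0.2,0,12,0.003,20,0,0,5,0,20],
)

```text
t: 28.42
tcp_pos: [0.6013, 0.1469, 0.0596]
eef_rot: [-3.041, 0.033, -1.643]
force: [-1.1, 0.3, -0.8]
grip_width: 0.0251
```

Run:
```python
from h import *
st(.02);W=cam("wrist");cv2.imwrite("pics/w30.png",W[0][:,:,::-1]);plan(602,147,38,-1.645,4)
```

```text
t 28.42 tcp [601.3 146.9  59.6] rpy [-3.041  0.033 -1.643] w 25.1 f [-1.1  0.3 -0.8] pt [603.4 147.4  39.8] q [0.15 0.24 1.71 0.01 1.08 1.79]
dist 21 dyaw -0.002 final yaw -1.645 t 28.47 w 25.2
[0.1 0.2 5.2] 0.001
[0.1 0.2 5.2] 0.001
[0.1 0.2 5.2] 0.001
[0.1 0.2 5.2] 0.001
```

View pics/w30.png

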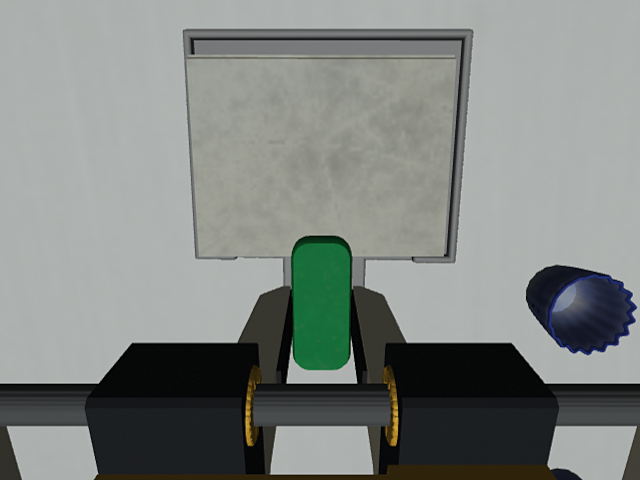

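Request:
servo_tool(
  targets=[0.8,0.2,6,0,20,0.8,0.2,6,0,20,0.8,0.2,6,0,20,0.4,0.2,4,0,20,0,0,0,0,20],
)

```text
t: 28.88
tcp_pos: [0.6014, 0.1443, 0.0332]
eef_rot: [-3.044, 0.032, -1.642]
force: [0.3, 0.7, -1.3]
grip_width: 0.0249
```

Run:
```python
from h import *
st(.02);W=cam("wrist");cv2.imwrite("pics/w31.png",W[0][:,:,::-1])
```

```text
t 28.88 tcp [601.4 144.3  33.2] rpy [-3.044  0.032 -1.642] w 24.9 f [ 0.3  0.7 -1.3] pt [603.4 144.8  13.3] q [0.15 0.28 1.72 0.01 1.04 1.79]
```

View pics/w31.png

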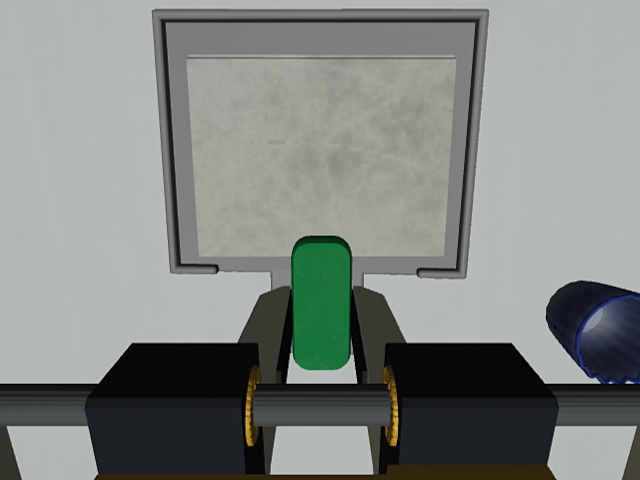

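Run:
```python
from h import *
W=cam("wrist");s=manip.state();R=rot([np.pi,0,s["eef_rot"][2]])
for n,uv,z in (("tray far in",(320,22),.009),("blade far",(320,57),.009),("blade near",(240,257),.009),("lip in",(200,266),.009),("lip in R",(440,270),.009),("tray L in",(172,150),.009),("blade L",(193,150),.009),("blade R",(450,150),.009),("tray R in",(474,150),.009)):
    print(n,(R.T@(ray(W,uv,z)[0]-s["tcp_pos"])*1e3).round(1))
```

```text
tray far in [  -1.2 -120.9   25.2]
blade far [  -1.2 -107.9   25.2]
blade near [-37.4 -23.9  25.2]
lip in [-55.8 -19.5  25.2]
lip in R [ 52.4 -18.6  25.2]
tray L in [-64.8 -71.1  25.2]
blade L [-55.7 -71.1  25.2]
blade R [ 53.5 -71.   25.2]
tray R in [ 63.4 -71.   25.2]
```

Request:
servo_tool(
  targets=[0,-2,0.6,0,20,0,-2,0.8,0,20,0,-0.5,0.8,0,20,0,0,0.8,0,20,0,0,0,0,20],
)

```text
t: 29.4
tcp_pos: [0.609, 0.1444, 0.0339]
eef_rot: [-3.039, 0.033, -1.642]
force: [-0.7, 0.5, -0.7]
grip_width: 0.025
```

Run:
```python
from h import *
st(.02)
```

```text
t 29.4 tcp [609.  144.4  33.9] rpy [-3.039  0.033 -1.642] w 25.0 f [-0.7  0.5 -0.7] pt [611.1 144.9  14. ] q [0.15 0.29 1.7  0.01 1.04 1.78]
```

Request:
servo_tool(
  targets=[0,1,1,0,20,0,1,1.2,0,20,0,0.5,1.2,0,20,0,0,1,0,20,0,0,0,0,20],
)

```text
t: 29.82
tcp_pos: [0.6081, 0.145, 0.0311]
eef_rot: [-3.036, 0.033, -1.642]
force: [-2.7, -1.5, 2.9]
grip_width: 0.0253
```

Run:
```python
from h import *
st(.02);W=cam("wrist");cv2.imwrite("pics/w32.png",W[0][:,:,::-1])
```

```text
t 29.82 tcp [608.1 145.   31.1] rpy [-3.036  0.033 -1.642] w 25.3 f [-2.7 -1.5  2.9] pt [610.2 145.5  11.2] q [0.15 0.29 1.71 0.01 1.03 1.79]
```

View pics/w32.png

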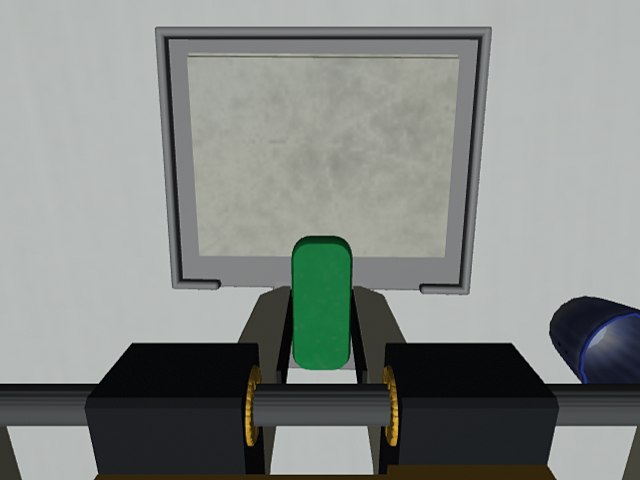

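Request:
servo_tool(
  targets=[0,0.5,0.7,0,20,0,0.3,0,0,20,0,0,0,0,46,0,0,0,0,46,0,0,0,0,46],
)

```text
t: 30.28
tcp_pos: [0.6077, 0.145, 0.0306]
eef_rot: [-3.035, 0.034, -1.642]
force: [0.4, -0.1, 0.9]
grip_width: 0.0409
```

Request:
servo_tool(
  targets=[0,0,-3,0,46,0,0,-10,0,46,0,0,-18,0,46,0,0,-22,0,46,0,0,-22,0,46],
)

```text
t: 30.7
tcp_pos: [0.594, 0.1425, 0.1014]
eef_rot: [-3.048, 0.031, -1.642]
force: [0.2, 0.7, 1.3]
grip_width: 0.0461
```

Run:
```python
from h import *
st(.02);W=cam("wrist");cv2.imwrite("pics/w33.png",W[0][:,:,::-1])
```

```text
t 30.7 tcp [594.  142.5 101.4] rpy [-3.048  0.031 -1.642] w 46.1 f [0.2 0.7 1.3] pt [595.9 143.   81.5] q [0.15 0.18 1.7  0.01 1.16 1.79]
```

View pics/w33.png

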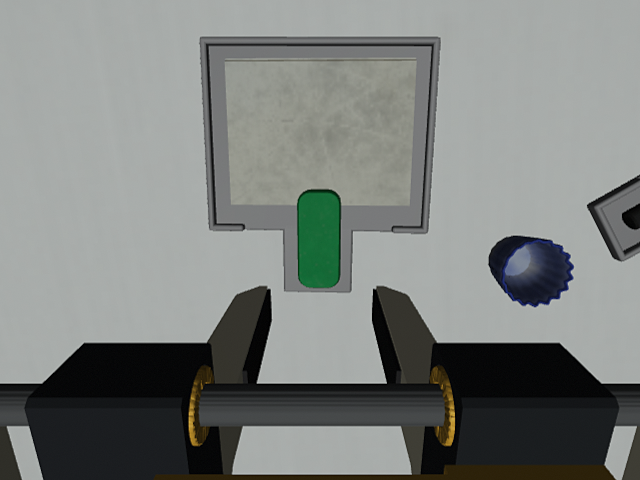

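Request:
servo_tool(
  targets=[0,5,-20,0,46,0,10,-25,0,46,0,15,-25,0,46,0,15,-20,0,46,0,0,0,0,46],
)

```text
t: 31.17
tcp_pos: [0.5422, 0.144, 0.201]
eef_rot: [-3.035, 0.034, -1.642]
force: [0.2, 0.2, 0.7]
grip_width: 0.0464
```

Request:
servo_tool(
  targets=[0,20,-10,0,46,0,25,-5,0,46,0,25,0,0,46,0,10,0,0,46,0,0,0,0,46],
)

```text
t: 31.58
tcp_pos: [0.4604, 0.1498, 0.2097]
eef_rot: [-3.029, 0.036, -1.643]
force: [0.6, -0.3, -0.1]
grip_width: 0.0461
```

Run:
```python
from h import *
st()
for n in("scene","side"):
    C=cam(n);cv2.imwrite(f"pics/{n}1.png",cv2.convertScaleAbs(C[0][:,:,::-1],alpha=1.4 if n=="scene" else 1))
    if n=="scene":
        cv2.imwrite("pics/scene1c.png",cv2.convertScaleAbs(cv2.resize(C[0][110:280,150:410,::-1],(780,510),interpolation=cv2.INTER_CUBIC),alpha=1.4))
```

```text
t 31.58 tcp [460.4 149.8 209.7] rpy [-3.029  0.036 -1.643] w 46.1 f [ 0.6 -0.3 -0.1] pt [460.4 149.8 209.7] q [ 0.21 -0.29  1.95  0.    1.37  1.85]
```

View pics/scene1c.png

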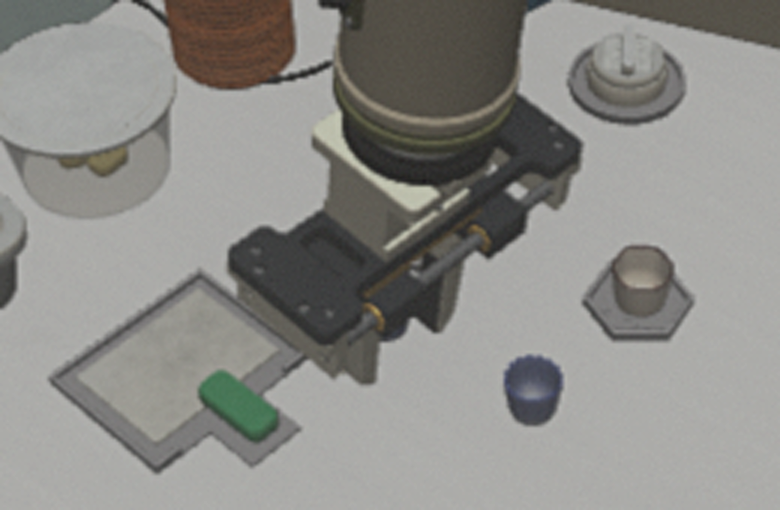

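View pics/side1.png

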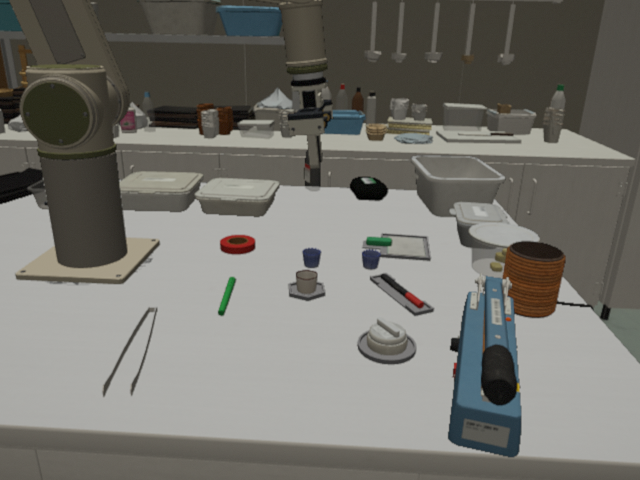

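The side view shows the timer (387,338), cup (306,282), marker (405,291) and scraper (400,244) each inside its rest. The blue cups at (312,257) and (371,260) have not moved, and the green pen is untouched. The arm is clear, so I'm handing the job in.

```bash
python3 -c "
from rig import manip
print(manip.job_done())"
```

```text
the job is handed in; nothing more can be done
None
```

I put back the timer, marker, six-sided cup and scraper, in that order, and handed the job in at about 32 s of the 96 s. No verdict was reported.

**Final checks:** The side view after I moved the arm clear, and the close-up wrist picture after each release, showed every part inside the rim of its own rest and lying flat or upright. The scraper's handle lies out over the tongue. The two blue cups and the green look-alike pen are where they were. The force readings I took after the moves stayed around 4 N or less.

**Disagreements:**
- **Tool lean:** The tool picked up a lean of about 2–6° as it moved, and the commands can't correct it. The parts were slightly tilted when I let go, but they settled flat.
- **Measurements:** The wrist and scene cameras differed by up to about 5 mm on some positions. This was within the 9–10 mm of slack in the rests.
- **Scraper:** By eye in the pictures, the blade sits about 2 mm further from the robot than the centre of its tray, with about 7 mm clear at the far edge.

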